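# Make up the sake tray and the condiment tray

## Task

Make up two counter trays from the stock: in the short two-compartment tray stand the sake flask in the wide compartment and the small sake cup (not the larger tea cup) in the narrow one; in the long three-compartment tray stand the sauce pourer in the wide compartment, the toothpick holder in the middle one and the spice jar in the one at the other end. The flask and the pourer are full, so keep them upright, and set each thing down on its compartment's floor without dropping it. Leave the tea cup and the two bowls where they stand.

Things in the scene. Friction and masses are not known exactly. Their poses are not given: they have to be found in the camera images.
- sake_tray: Short low wooden tray with two compartments, loose, 0.6 kg, 102 mm (x) by 194 mm (y). Walls and divider 6 mm thick, their tops 16 mm above the counter; floor 6 mm thick. Origin at the centre of its underside, z up. Compartments are 90 mm in x, centred on x = 0: the wide one 100 mm in y, centre at y = +41 mm; the narrow one 76 mm, centre at y = -53 mm.
- condiment_tray: Long low wooden tray with three compartments in a row, loose, 0.8 kg, 102 mm (x) by 264 mm (y). Walls and floor as on the sake tray. Origin at the centre of its underside, z up. Compartments are 90 mm in x, centred on x = 0: the wide one 100 mm in y, centre at y = +76 mm; the middle one 70 mm, centre at y = -15 mm; the end one 70 mm, centre at y = -91 mm.
- flask: White ceramic sake flask (tokkuri), full, 0.22 to 0.42 kg, 132 mm tall: round belly 66 mm wide (widest 20 to 45 mm up), foot 46 mm wide, slim neck 26 to 29 mm wide from 86 to 114 mm up (grip it there), lip 36 mm wide at the top. Stands upright; origin at the centre of its underside, z up. 
- sake_cup: Small open white ceramic sake cup, 80 g, 46 mm tall, 54 mm wide at the rim and down to 28 mm height, tapering to a 38 mm foot; wall 3.5 mm. Stands upright; origin at the centre of its underside, z up. 
- pourer: White ceramic sauce pourer, full, 0.15 to 0.29 kg: round body 60 mm wide from 18 to 48 mm up, foot 44 mm wide, lid fast with a knob, 81 mm tall over the knob. Short spout along its +x (to 48 mm from the axis, above 30 mm height), loop handle along its -x (to 50 mm, 14 to 55 mm up); grip the body across its y (20 degrees off still clears both). Stands upright; origin at the centre of its underside, z up. 
- toothpicks: Toothpick holder: pale bamboo tube 38 mm wide and 55 mm tall, full of toothpicks whose ends stand out to 66 mm height (fixed in it). 60 g. Stands upright; origin at the centre of its underside, z up. 
- spice_jar: Turned dark wooden spice jar with a stopper, 44 mm wide to 56 mm height, then a stopper 36 mm wide that narrows to a nub, 79 mm tall in all. 90 g. Stands upright; origin at the centre of its underside, z up. 
- tea_cup: Bystander: tall open white ceramic tea cup, 68 mm wide, 86 mm tall, standing among the stock. Not part of either tray. Stands upright; origin at the centre of its underside, z up. 
- bowl: Bystander: wide blue ceramic bowl, 184 mm across, 75 mm tall, right of the work. Stands upright; origin at the centre of its underside, z up. 
- lacquer_bowl: Bystander: red lacquer bowl on a broad foot, 190 mm across, 100 mm tall, left of the work. Stands upright; origin at the centre of its underside, z up. 
Things that resemble listed ones, but are neither listed nor needed, are in the scene too. What is shaped like the flask but purple or red is not meant.

How it is judged:
By the outcome, as a careful person would: the job done as asked, in the order asked, and still so for the second after the job is handed in, with the robot touching nothing.
It also fails if it takes over 136 s, if anything falls off the work surface, if the arm or the gripper's body presses on something with over 40 N, if the wrist force passes 120 N, or if a joint passes its speed limit or range.

## Robot

A 6-joint arm with a two-finger parallel gripper is mounted at the origin on the work surface. World frame = base frame: x ahead of the robot, y to its left, z up, the work surface at z = 0. Lengths are in m, angles in degrees, forces in N, time in s.
With the tool pointing down it reaches from about 0.4 to 0.825 m from the base axis. Payload 7 kg.
Tool frame: the origin (TCP) lies on the centre line of the jaws, within the pads' length; the fingertips stand 11 mm ahead of it and the grasp point (between the pads) lies 8 mm behind it; z points along the fingers, y is the direction in which the jaws open and shut (so a half turn about z gives the same grasp; the last joint's range is limited). The gripper opens to 88 mm and grips with 3 to 60 N. Pads are 19 mm wide; open, the fingers measure 130 mm over their backs; the gripper's body (78 mm by 193 mm) begins 47 mm behind the grasp point.
Start: joints at [-55.8, 20.546, 0.682, 0, -70.136, -16.507], TCP at [0.205, -0.643, 0.238] pointing down, gripper open.
Joint ranges: [-176.03, 176.03], [-82.01, 121.73], [-58.28, 71.71], [-173.87, 95.51], [-174.79, -0.11], [-173.66, 173.66]. Speed limits (degrees/s): [136.94, 136.94, 172.46, 180, 180, 180].

## Interface

Orientations are given as [roll, pitch, yaw] about the fixed x, y, z axes, in that order (R = Rz(yaw) Ry(pitch) Rx(roll)).
In Python, from plant import ctrl, cams, order gives the robot as it stands.
- The arm moves only by the tool jog_arm, never from a script. Its argument "motion" is a list of rows, each an object with "offset": the shift along the tool's x, y, z in mm, a list of three; "roll": the turn about the tool's z in rad; "hand": the finger opening in mm, from 0 to 87.6. A call has 1 to 20 rows; each row is the pose to reach, as a shift and turn from the pose commanded when the call began, along the tool's axes at that moment; what a row does not reach only later rows make up. A row lasts 1/12 s, in which the tool goes at most 41.7 mm and 7.16 degrees, less where a joint would pass 70% of its speed; a pose out of reach is approached as far as the arm can. A call with a gripper value outside its range is refused whole. The fingers move at their own pace and stop on an object; the grip force is fixed at half the most. Time passes only in rows, so rows that repeat a pose let the fingers close. It gives the time, the measured TCP pose, the force and the opening at its end, in the units of the state.
- ctrl.get_obs(): the state, without advancing time (a new reading comes with each control period).
- cams.snapshot(name): name is "scene" or "top" or "wrist"; returns a dict with "img" (384x512x3 uint8, red, green, blue), "K" (3x3 intrinsics, pixels), "cam_to_world" (4x4, takes a point from camera to world coordinates); the wrist camera has in their place "T_tool_cam" (4x4, takes a point from camera to tool coordinates, whose origin is the TCP and whose axes are the flange's). Camera axes: x right, y down, z forward; pixel columns grow to the right and rows downward; lengths in m; the calibration is good to about 2 mm. A picture is of the moment at which its call begins: read the wrist's pose just before it. There is no depth.
- order.close_job(): hands the job in, once; it reports no verdict.
The state is a dict: "clock": time; "joint_pos": joint angles; "qvel": joint speeds; "tau": joint torques, N m; "tool_pos": TCP position; "orientation": TCP orientation; "force": force on the tool from outside, world axes, zero at the start; "moment": the same for the moment, N m; "opening": finger opening in m.
Only numpy, scipy, OpenCV 4.12 (cv2) and the standard library are available. Lean on these libraries where they do the work, as an engineer would, in place of code of your own. Each camera call takes 0.05 s, during which the arm holds its last target. There are 200 camera calls.

## Working session

There is one attempt and no reset: what is moved stays moved. The work goes in short steps, Python scripts to look and compute and a tool call to move; the robot and the scene stay as the last step left them, time stands still between calls to the robot, and variables do not carry over. Pictures are saved under pics/ and viewed, about 12 in all and at most 16, crops included, and the job is handed in when it is done.

Besides the shell and the picture viewer there is one more tool, called after ">>>" as name([rows], argument=value, ...), one row to a line, values as JSON. jog_arm: Moves the arm, as the interface text tells. Its arguments: {"type":"object","properties":{"motion":{"type":"array"}},"required":["motion"]}

```bash
mkdir -p pics && ls && python3 - <<'E'
from plant import ctrl,cams
import cv2,json,numpy as np
print(ctrl.get_obs())
for n in("top","scene"):
    s=cams.snapshot(n);cv2.imwrite(f"pics/{n}0.png",s["img"][:,:,::-1]);np.savez(f"pics/{n}0.npz",**{k:v for k,v in s.items()})
    print(n,s["K"].round(1).tolist(),s["cam_to_world"].round(4).tolist())
    cv2.imwrite(f"pics/{n}0b.png",cv2.resize(s["img"][:,:,::-1],(800,600),interpolation=cv2.INTER_CUBIC))
s=cams.snapshot("wrist");print(s["K"].round(1).tolist(),s["T_tool_cam"].round(4).tolist())
E
```

```text
pics
{'clock': 0.0, 'joint_pos': array([-5.57972742e+01,  2.05900149e+01,  6.34395255e-01, -1.76580922e-02,
       -7.01346602e+01, -1.65080800e+01]), 'qvel': array([-0.03800737, -0.06084285,  0.00305468,  0.07418462, -0.00508431,
       -0.05695929]), 'tau': array([-2.50326171e-03, -5.82717633e+01,  2.93052560e+01,  6.99668258e+00,
        6.67315442e-03, -2.11327315e-04]), 'tool_pos': array([ 0.20500378, -0.64264038,  0.23665115]), 'orientation': array([ 1.79908724e+02, -9.73963614e-03, -1.62311360e+02]), 'force': array([ 0.28157   , -0.50786056,  0.80059026]), 'moment': array([-0.02640434, -0.02115401,  0.0115634 ]), 'opening': 0.08783844708853919}
top [[406.9, 0.0, 256.8], [0.0, 406.9, 187.8], [0.0, 0.0, 1.0]] [[-0.0075, -0.9911, 0.1327, 0.4298], [-0.9999, 0.0083, 0.0056, -0.0023], [-0.0067, -0.1327, -0.9911, 1.4724], [0.0, 0.0, 0.0, 1.0]]
scene [[351.4, 0.0, 254.3], [0.0, 351.4, 194.9], [0.0, 0.0, 1.0]] [[0.5071, 0.6041, -0.6148, 1.2687], [0.8617, -0.3417, 0.3751, -0.3848], [0.0165, -0.72, -0.6938, 0.783], [0.0, 0.0, 0.0, 1.0]]
[[295.2, 0.0, 261.6], [0.0, 295.2, 191.7], [0.0, 0.0, 1.0]] [[-0.0009, -0.9585, -0.2852, 0.0757], [1.0, -0.0007, -0.0007, 0.0007], [0.0005, -0.2852, 0.9585, -0.1467], [0.0, 0.0, 0.0, 1.0]]
```

View pics/top0b.png

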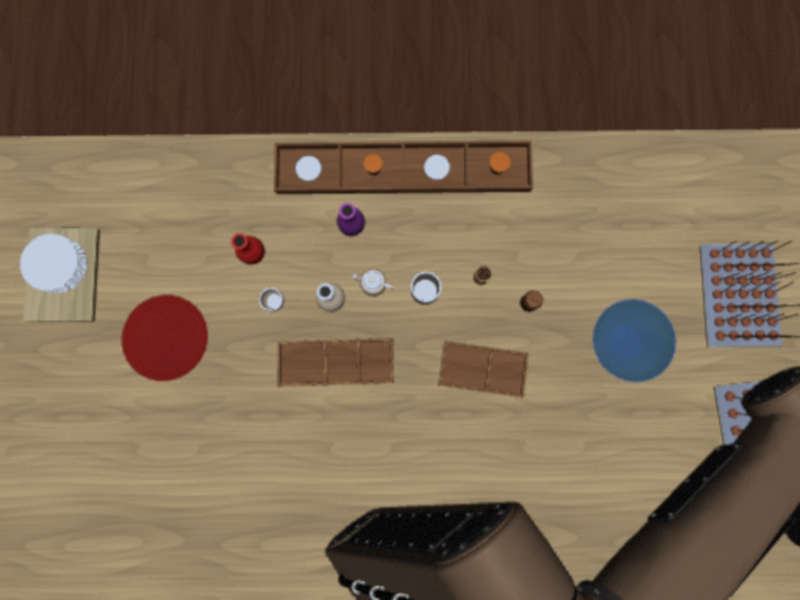

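View pics/scene0b.png

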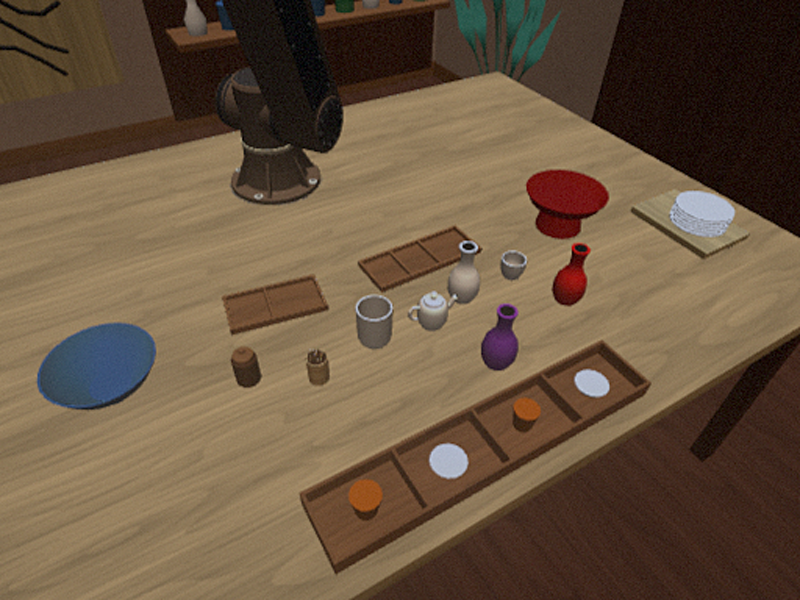

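The top view, in 800-px coordinates, shows these:
- **Stock:** sake cup (271,299), white flask (330,295), pourer (373,282), toothpicks (483,274) and spice jar (532,300).
- **Not to be moved:** the tea cup is at (426,288). The lookalike flasks are red (248,249) and purple (350,220).
- **Trays:** condiment tray (336,361) and sake tray (483,369), with the wide ends on the left (+y) in both.

The white flask is the one meant. The small cup at (271,299) is the sake cup, because the larger one at (426,288) is the tea cup. I'll check this in one enlarged crop.

```bash
python3 - <<'E'
import cv2
im=cv2.imread("pics/top0.png")[165:260,160:350]
cv2.imwrite("pics/crop1.png",cv2.resize(im,None,fx=4,fy=4,interpolation=cv2.INTER_CUBIC))
E
cat > h.py <<'E'
import numpy as np,cv2
from plant import ctrl,cams
def ray(K,T,uv,z):
    "pixel -> world point at height z"
    d=T[:3,:3]@np.linalg.solve(K,[uv[0],uv[1],1.]); o=T[:3,3]
    return o+d*(z-o[2])/d[2]
def proj(K,T,p):
    c=np.linalg.inv(T)@np.append(p,1.); q=K@c[:3]; return q[:2]/q[2]
def toolT():
    from scipy.spatial.transform import Rotation as R
    o=ctrl.get_obs();T=np.eye(4);T[:3,:3]=R.from_euler('xyz',o['orientation'],degrees=True).as_matrix();T[:3,3]=o['tool_pos'];return T
def wrist(name,crop=None):
    T=toolT();s=cams.snapshot("wrist");W=T@s["T_tool_cam"]
    np.savez(f"pics/{name}.npz",K=s["K"],T=W);cv2.imwrite(f"pics/{name}.png",s["img"][:,:,::-1]);return s["img"],s["K"],W
def go(xyz,yaw):
    "offset mm and roll rad from the present pose"
    T=toolT();y0=ctrl.get_obs()['orientation'][2]
    d=(T[:3,:3].T@(np.array(xyz)-T[:3,3]))*1000
    dy=(yaw-y0+180)%360-180
    print("offset",d.round(1).tolist(),"roll",round(-np.radians(dy),3))
E
```

```text
(no output)
```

View pics/crop1.png

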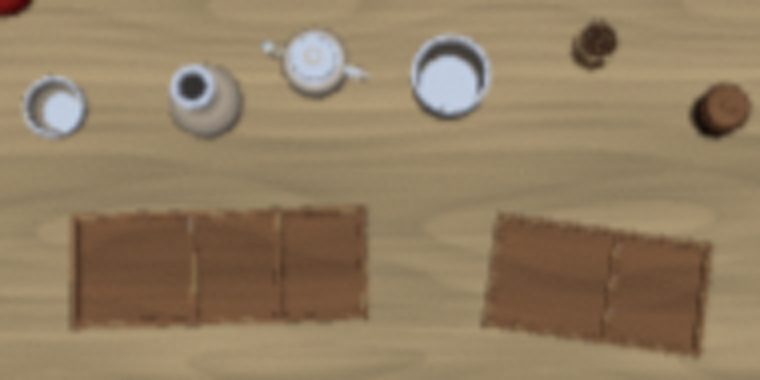

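The crop confirms the white flask (lip at 193,87) and the small white cup (55,107); the larger tea cup is at (450,76). The pourer's knob is at (313,57), with its spout and handle tips at (267,46) and (362,75). The toothpicks are at (598,40) and the jar at (728,105).

```bash
python3 - <<'E'
from h import *
s=np.load("pics/top0.npz");K,T=s["K"],s["cam_to_world"]
f=lambda u,v,z:ray(K,T,(160+u/4-.375,165+v/4-.375),z)
for n,a in dict(cup=(55,107,.046),flask=(193,87,.132),pourer=(313,57,.081),sp=(267,46,.045),ha=(362,75,.04),tea=(450,76,.086),tooth=(598,40,.066),jar=(728,105,.075)).items(): print(n,f(*a).round(4))
for n,c in dict(cond=[(73,216),(365,207),(367,319),(71,327)],sake=[(499,213),(710,242),(697,355),(484,325)]).items():
    P=np.array([f(u,v,.016)[:2] for u,v in c]);L=(P[0]+P[3]-P[1]-P[2])/2
    print(n,P.round(3).tolist(),P.mean(0).round(4),"len",np.linalg.norm(L).round(3),"wid",np.linalg.norm(P[0]-P[3]).round(3),"yaw",np.degrees(np.arctan2(-L[0],L[1])).round(1))
    print(P.mean(0)+0)
go((.62,.15,.25),-90)
E
```

```text
cup [0.6106 0.3009 0.046 ]
flask [0.6155 0.168  0.132 ]
pourer [0.6479 0.0708 0.081 ]
sp [0.6638 0.1135 0.045 ]
ha [0.6378 0.0294 0.04  ]
tea [ 0.6296 -0.0474  0.086 ]
tooth [ 0.6632 -0.1779  0.066 ]
jar [ 0.6038 -0.2876  0.075 ]
cond [[0.516, 0.289], [0.522, 0.028], [0.423, 0.027], [0.418, 0.289]] [0.4695 0.1582] len 0.262 wid 0.098 yaw 1.2
[0.46954363 0.15820618]
sake [[0.516, -0.092], [0.488, -0.279], [0.389, -0.264], [0.417, -0.077]] [ 0.4524 -0.1782] len 0.189 wid 0.1 yaw -8.3
[ 0.45241653 -0.17816004]
offset [-636.2, 629.2, -12.5] roll -1.262
```

>>> jog_arm([
  {"offset": [-636, 630, -12], "roll": -1.262, "hand": 87},
  {"offset": [-636, 630, -12], "roll": -1.262, "hand": 87},
  {"offset": [-636, 630, -12], "roll": -1.262, "hand": 87},
  {"offset": [-636, 630, -12], "roll": -1.262, "hand": 87},
  {"offset": [-636, 630, -12], "roll": -1.262, "hand": 87},
  {"offset": [-636, 630, -12], "roll": -1.262, "hand": 87},
  {"offset": [-636, 630, -12], "roll": -1.262, "hand": 87},
  {"offset": [-636, 630, -12], "roll": -1.262, "hand": 87},
  {"offset": [-636, 630, -12], "roll": -1.262, "hand": 87},
  {"offset": [-636, 630, -12], "roll": -1.262, "hand": 87},
  {"offset": [-636, 630, -12], "roll": -1.262, "hand": 87},
  {"offset": [-636, 630, -12], "roll": -1.262, "hand": 87},
  {"offset": [-636, 630, -12], "roll": -1.262, "hand": 87},
  {"offset": [-636, 630, -12], "roll": -1.262, "hand": 87},
  {"offset": [-636, 630, -12], "roll": -1.262, "hand": 87},
  {"offset": [-636, 630, -12], "roll": -1.262, "hand": 87},
  {"offset": [-636, 630, -12], "roll": -1.262, "hand": 87},
  {"offset": [-636, 630, -12], "roll": -1.262, "hand": 87},
  {"offset": [-636, 630, -12], "roll": -1.262, "hand": 87},
  {"offset": [-636, 630, -12], "roll": -1.262, "hand": 87},
])

```text
clock: 1.82
tool_pos: [0.5913, 0.0976, 0.2487]
orientation: [180.0, 0.0, -90.0]
force: [1.2, -0.8, 0.2]
opening: 0.0871
```

```bash
python3 - <<'E'
from h import *
o=ctrl.get_obs();print(o['clock'],o['tool_pos'],o['orientation'],o['joint_pos'].round(1))
go((.6155,.168,.24),-90)
E
```

```text
1.8167 [0.59126756 0.09759506 0.24871749] [ 1.79996717e+02  4.25318440e-04 -8.99804720e+01] [ 28.   13.1  -8.3  -0.  -68.6 -28. ]
offset [-70.4, -24.3, 8.7] roll 0.0
```

>>> jog_arm([
  {"offset": [-70, -24, 8], "roll": 0, "hand": 87},
  {"offset": [-70, -24, 8], "roll": 0, "hand": 87},
  {"offset": [-70, -24, 8], "roll": 0, "hand": 87},
  {"offset": [-70, -24, 8], "roll": 0, "hand": 87},
  {"offset": [-70, -24, 8], "roll": 0, "hand": 87},
  {"offset": [-70, -24, 8], "roll": 0, "hand": 87},
])

```text
clock: 2.32
tool_pos: [0.6146, 0.1647, 0.2409]
orientation: [180.0, -0.0, -90.0]
force: [0.6, 0.2, 0.0]
opening: 0.0872
```

```bash
python3 - <<'E'
from h import *
im,K,W=wrist("w1");print(W[:3,3],ctrl.get_obs()['tool_pos'],ctrl.get_obs()['clock'])
b=im[:,:,::-1].copy()
for z,c in((.1,(0,0,255)),(.132,(0,255,0))):
    p=proj(K,W,(.6155,.168,z));print(p);cv2.drawMarker(b,tuple(int(round(x)) for x in p),c,0,9,1)
cv2.imwrite("pics/w1m.png",cv2.resize(b,(800,600)))
E
```

```text
[0.61544974 0.08885791 0.38755203] [0.61466811 0.16452726 0.24114431] 2.3667
[261.93929043 186.01324311]
[261.94408412 195.3863156 ]
```

View pics/w1m.png

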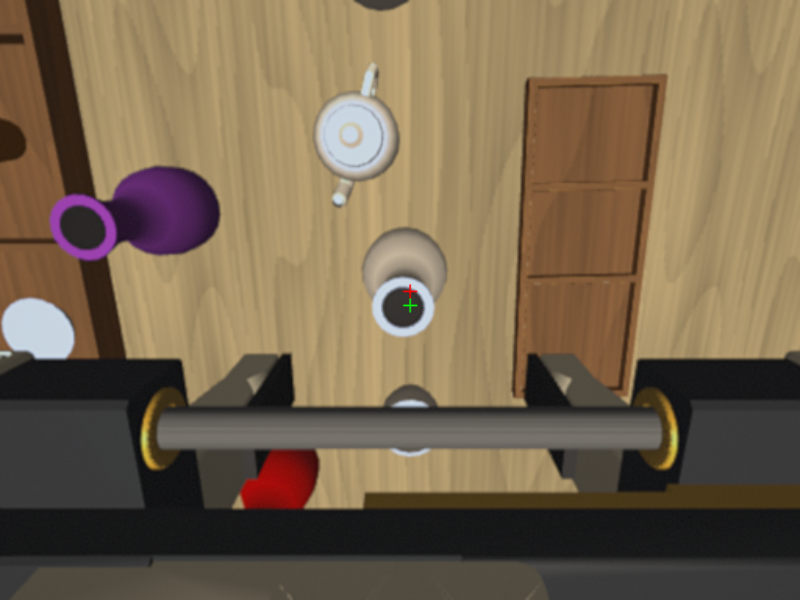

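The flask lip is centred at (403,307), about 7 px left of my marker. The pourer's knob is at (350,134), its spout at (339,199) and its handle at (373,68). The condiment tray's near corners are at (528,77) and (666,75).

```bash
python3 - <<'E'
from h import *
s=np.load("pics/w1.npz");K,W=s["K"],s["T"]
f=lambda u,v,z:ray(K,W,(u*.64-.2,v*.64-.2),z).round(4)
fl=f(403,307,.132);print("flask",fl,"knob",f(350,134,.081),"sp",f(339,199,.05),"ha",f(373,68,.04),"belly",f(404,266,.04))
a,b,c,d=[f(*p,.016) for p in((528,77),(666,75),(516,397),(634,397))]
print("tray",a,b,c,d)
print(f(531,186,.016),f(650,183,.016),f(527,276,.016),f(639,275,.016))
go((fl[0],fl[1],.092),-90)
E
```

```text
flask [0.6193 0.1688 0.132 ] knob [0.6527 0.0712 0.081 ] sp [0.666  0.1133 0.05  ] ha [0.6404 0.0263 0.04  ] belly [0.6198 0.1646 0.04  ]
tray [0.5283 0.0282 0.016 ] [0.4272 0.027  0.016 ] [0.5203 0.2897 0.016 ] [0.4147 0.2898 0.016 ]
[0.5204 0.1061 0.016 ] [0.4277 0.1039 0.016 ] [0.5184 0.1784 0.016 ] [0.4259 0.1777 0.016 ]
offset [-4.2, -4.6, 149.1] roll -0.001
```

>>> jog_arm([
  {"offset": [-4, -4, 30], "roll": 0, "hand": 87},
  {"offset": [-4, -4, 70], "roll": 0, "hand": 87},
  {"offset": [-4, -4, 105], "roll": 0, "hand": 87},
  {"offset": [-4, -4, 130], "roll": 0, "hand": 87},
  {"offset": [-4, -4, 145], "roll": 0, "hand": 87},
  {"offset": [-4, -4, 149], "roll": 0, "hand": 87},
  {"offset": [-4, -4, 149], "roll": 0, "hand": 80},
  {"offset": [-4, -4, 149], "roll": 0, "hand": 60},
  {"offset": [-4, -4, 149], "roll": 0, "hand": 45},
  {"offset": [-4, -4, 149], "roll": 0, "hand": 38},
  {"offset": [-4, -4, 149], "roll": 0, "hand": 32},
  {"offset": [-4, -4, 149], "roll": 0, "hand": 26},
  {"offset": [-4, -4, 149], "roll": 0, "hand": 20},
  {"offset": [-4, -4, 149], "roll": 0, "hand": 15},
  {"offset": [-4, -4, 149], "roll": 0, "hand": 15},
  {"offset": [-4, -4, 149], "roll": 0, "hand": 15},
  {"offset": [-4, -4, 149], "roll": 0, "hand": 15},
  {"offset": [-4, -4, 149], "roll": 0, "hand": 15},
])

```text
clock: 3.87
tool_pos: [0.6187, 0.1695, 0.0916]
orientation: [180.0, -0.0, -90.0]
force: [-1.3, 0.4, 0.7]
opening: 0.0318
```

>>> jog_arm([
  {"offset": [0, 0, 0], "roll": 0, "hand": 15},
  {"offset": [0, 0, 0], "roll": 0, "hand": 15},
  {"offset": [0, 0, 0], "roll": 0, "hand": 15},
  {"offset": [0, 0, 0], "roll": 0, "hand": 15},
])

```text
clock: 4.2
tool_pos: [0.6187, 0.1695, 0.0916]
orientation: [180.0, -0.0, -90.0]
force: [-2.2, -0.2, 0.5]
opening: 0.032
```

>>> jog_arm([
  {"offset": [0, 0, -2], "roll": 0, "hand": 15},
  {"offset": [0, 0, -6], "roll": 0, "hand": 15},
  {"offset": [0, 0, -12], "roll": 0, "hand": 15},
  {"offset": [0, 0, -20], "roll": 0, "hand": 15},
  {"offset": [0, 0, -30], "roll": 0, "hand": 15},
  {"offset": [0, 0, -40], "roll": 0, "hand": 15},
  {"offset": [0, 0, -40], "roll": 0, "hand": 15},
  {"offset": [0, 0, -40], "roll": 0, "hand": 15},
  {"offset": [0, 0, -40], "roll": 0, "hand": 15},
])

```text
clock: 4.95
tool_pos: [0.6187, 0.1695, 0.1318]
orientation: [180.0, 0.0, -90.0]
force: [0.3, -0.3, -3.7]
opening: 0.0316
```

```bash
python3 - <<'E'
from h import *
im,K,W=wrist("w2");a=im[:,:,::-1][90:330,130:390]
s=cams.snapshot("scene");p=proj(s["K"],s["cam_to_world"],(.619,.169,.11));print(p)
x,y=int(p[0]),int(p[1]);b=s["img"][:,:,::-1][y-50:y+70,x-65:x+65]
b=cv2.resize(b,None,fx=4,fy=4,interpolation=cv2.INTER_CUBIC)
cv2.imwrite("pics/w2s.png",np.hstack([cv2.resize(a,(400,369)),cv2.resize(b,(400,369))]))
E
```

```text
[298.97280862 163.12167552]
```

View pics/w2s.png

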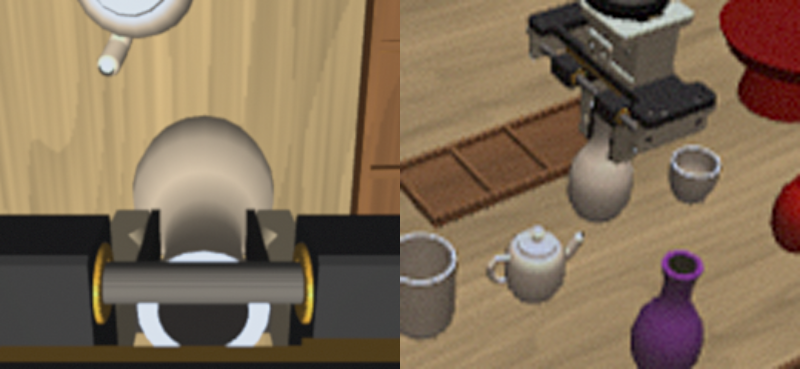

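The flask is held upright, with the jaws on the neck just under the lip. The load is 3.7 N, so it weighs about 0.38 kg. I'll carry it high to the sake tray and look there.

>>> jog_arm([
  {"offset": [0, 0, -6], "roll": 0, "hand": 15},
  {"offset": [0, 0, -18], "roll": 0, "hand": 15},
  {"offset": [0, 0, -35], "roll": 0, "hand": 15},
  {"offset": [4, 2, -55], "roll": 0.01, "hand": 15},
  {"offset": [12, 5, -75], "roll": 0.02, "hand": 15},
  {"offset": [26, 11, -95], "roll": 0.03, "hand": 15},
  {"offset": [45, 19, -110], "roll": 0.04, "hand": 15},
  {"offset": [68, 28, -120], "roll": 0.05, "hand": 15},
  {"offset": [93, 39, -126], "roll": 0.06, "hand": 15},
  {"offset": [120, 50, -130], "roll": 0.07, "hand": 15},
  {"offset": [148, 61, -130], "roll": 0.08, "hand": 15},
  {"offset": [176, 72, -130], "roll": 0.09, "hand": 15},
  {"offset": [204, 84, -130], "roll": 0.1, "hand": 15},
  {"offset": [232, 95, -130], "roll": 0.11, "hand": 15},
  {"offset": [260, 107, -130], "roll": 0.12, "hand": 15},
  {"offset": [288, 118, -130], "roll": 0.13, "hand": 15},
  {"offset": [316, 130, -130], "roll": 0.14, "hand": 15},
  {"offset": [342, 141, -130], "roll": 0.145, "hand": 15},
  {"offset": [364, 150, -130], "roll": 0.145, "hand": 15},
  {"offset": [378, 155, -130], "roll": 0.145, "hand": 15},
])

```text
clock: 6.72
tool_pos: [0.4627, -0.2104, 0.2631]
orientation: [-179.9, -0.0, -98.4]
force: [-0.2, -0.9, -3.0]
opening: 0.0319
```

>>> jog_arm([
  {"offset": [7, 2, 0], "roll": 0, "hand": 15},
  {"offset": [10, 3, 0], "roll": 0, "hand": 15},
  {"offset": [10, 3, 0], "roll": 0, "hand": 15},
  {"offset": [10, 3, 0], "roll": 0, "hand": 15},
])

```text
clock: 7.05
tool_pos: [0.4597, -0.2175, 0.2621]
orientation: [-180.0, 0.0, -98.3]
force: [-0.0, -0.5, -2.6]
opening: 0.0317
```

```bash
python3 - <<'E'
from h import *
im,K,W=wrist("w3");o=ctrl.get_obs();print(o['tool_pos'],o['orientation'],o['force'],o['opening'],o['clock'])
cv2.imwrite("pics/w3b.png",cv2.resize(im[:,:,::-1],(800,600),interpolation=cv2.INTER_CUBIC))
E
```

```text
[ 0.45984502 -0.21733908  0.26196564] [-1.79979598e+02  8.57171105e-03 -9.82730272e+01] [ 0.34141346  0.37997528 -2.82377692] 0.031380477252428644 7.1
```

View pics/w3b.png

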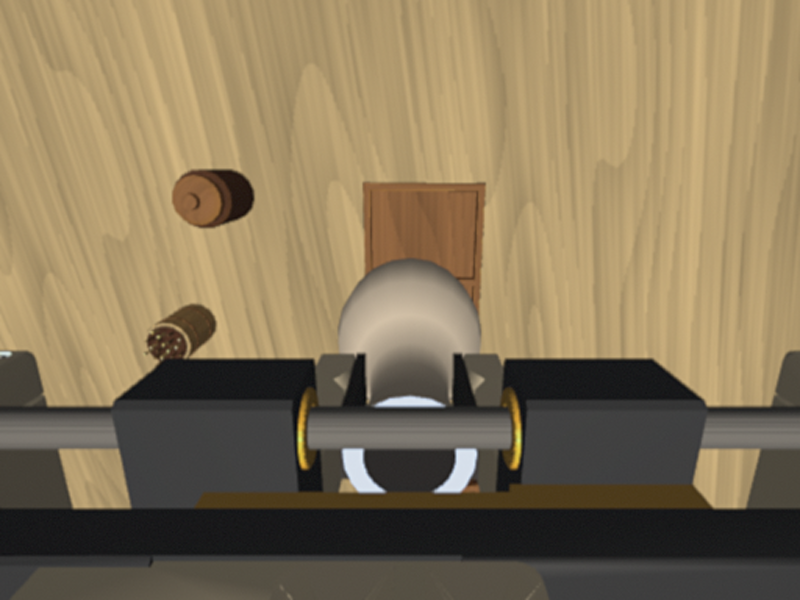

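The narrow end's corners are at (364,183) and (486,183) and the divider edge is at about (477,278). The jar nub is at (192,200) and the toothpick tips at (172,340).

```bash
python3 - <<'E'
from h import *
s=np.load("pics/w3.npz");K,W=s["K"],s["T"]
f=lambda u,v,z:ray(K,W,(u*.64-.2,v*.64-.2),z)
a,b,c=f(364,183,.016),f(486,183,.016),f(477,278,.016)
e=(b-a)[:2];print(a,b,c,"wid",np.linalg.norm(e))
yaw=np.arctan2(-e[1],-e[0]);print("yaw",np.degrees(yaw))
print("jar",f(192,200,.079),"tooth",f(172,340,.066))
for y in (yaw,np.radians(-8.3)):
    Y=np.array([-np.sin(y),np.cos(y)]);m=(a+b)[:2]/2
    print("ctr",m+Y*.097,"wide",m+Y*.138,"narrow",m+Y*.044,"c proj",(c[:2]-m)@Y)
    go((*(m+Y*.138),.262),-90+np.degrees(y))
E
```

```text
[ 0.48917822 -0.28249284  0.016     ] [ 0.38948421 -0.26786283  0.016     ] [ 0.40521228 -0.18861289  0.016     ] wid 0.10076176911819519
yaw -8.348515707962127
jar [ 0.60414454 -0.29023615  0.079     ] tooth [ 0.65635792 -0.18647327  0.066     ]
ctr [ 0.45341504 -0.17920573] wide [ 0.45936799 -0.13864019] narrow [ 0.44571975 -0.2316441 ] c proj 0.08069377071217355
offset [-77.8, 11.8, -0.0] roll 0.001
ctr [ 0.45333377 -0.17919383] wide [ 0.45925237 -0.13862328] narrow [ 0.44568289 -0.2316387 ] c proj 0.08073296881517195
offset [-77.8, 11.9, -0.0] roll 0.0
```

>>> jog_arm([
  {"offset": [-6, 1, 0], "roll": 0, "hand": 15},
  {"offset": [-20, 3, 0], "roll": 0, "hand": 15},
  {"offset": [-38, 6, 0], "roll": 0, "hand": 15},
  {"offset": [-56, 9, 5], "roll": 0, "hand": 15},
  {"offset": [-70, 11, 15], "roll": 0, "hand": 15},
  {"offset": [-77, 12, 30], "roll": 0, "hand": 15},
  {"offset": [-78, 12, 50], "roll": 0, "hand": 15},
  {"offset": [-78, 12, 72], "roll": 0, "hand": 15},
  {"offset": [-78, 12, 94], "roll": 0, "hand": 15},
  {"offset": [-78, 12, 114], "roll": 0, "hand": 15},
  {"offset": [-78, 12, 130], "roll": 0, "hand": 15},
  {"offset": [-78, 12, 142], "roll": 0, "hand": 15},
  {"offset": [-78, 12, 150], "roll": 0, "hand": 15},
  {"offset": [-78, 12, 155], "roll": 0, "hand": 15},
  {"offset": [-78, 12, 158], "roll": 0, "hand": 15},
  {"offset": [-78, 12, 160], "roll": 0, "hand": 15},
  {"offset": [-78, 12, 161], "roll": 0, "hand": 15},
  {"offset": [-78, 12, 162], "roll": 0, "hand": 15},
  {"offset": [-78, 12, 162], "roll": 0, "hand": 15},
  {"offset": [-78, 12, 162], "roll": 0, "hand": 15},
])

```text
clock: 8.77
tool_pos: [0.4591, -0.1391, 0.1001]
orientation: [-180.0, 0.0, -98.3]
force: [-1.0, 0.5, -3.1]
opening: 0.0319
```

>>> jog_arm([
  {"offset": [0, 0, 0.5], "roll": 0, "hand": 15},
  {"offset": [0, 0, 1], "roll": 0, "hand": 15},
  {"offset": [0, 0, 1.5], "roll": 0, "hand": 15},
  {"offset": [0, 0, 2], "roll": 0, "hand": 15},
  {"offset": [0, 0, 2.3], "roll": 0, "hand": 15},
  {"offset": [0, 0, 2.3], "roll": 0, "hand": 15},
  {"offset": [0, 0, 2.3], "roll": 0, "hand": 15},
])

```text
clock: 9.35
tool_pos: [0.4589, -0.139, 0.0976]
orientation: [-180.0, -0.0, -98.3]
force: [-1.5, 0.7, 0.1]
opening: 0.0316
```

The load has come off the wrist, so the flask is on the floor of its compartment. Releasing and rising.

>>> jog_arm([
  {"offset": [0, 0, 0], "roll": 0, "hand": 34},
  {"offset": [0, 0, 0], "roll": 0, "hand": 38},
  {"offset": [0, 0, 0], "roll": 0, "hand": 46},
  {"offset": [0, 0, 0], "roll": 0, "hand": 56},
  {"offset": [0, 0, 0], "roll": 0, "hand": 66},
  {"offset": [0, 0, 0], "roll": 0, "hand": 76},
  {"offset": [0, 0, 0], "roll": 0, "hand": 76},
  {"offset": [0, 0, -10], "roll": 0, "hand": 76},
  {"offset": [0, 0, -30], "roll": 0, "hand": 76},
  {"offset": [0, 0, -65], "roll": 0, "hand": 76},
  {"offset": [0, 0, -105], "roll": 0, "hand": 80},
  {"offset": [0, 0, -140], "roll": 0, "hand": 80},
  {"offset": [0, 0, -140], "roll": 0, "hand": 80},
  {"offset": [0, 0, -140], "roll": 0, "hand": 80},
])

```text
clock: 10.52
tool_pos: [0.4601, -0.139, 0.2398]
orientation: [-179.7, 0.1, -98.3]
force: [-0.7, 0.9, -1.9]
opening: 0.0798
```

```bash
python3 - <<'E'
from h import *
go((.614,.24,.24),-180)
o=ctrl.get_obs();print(o['tool_pos'],o['clock'],o['joint_pos'].round(0))
E
```

```text
offset [-397.2, -97.6, 0.8] roll 1.426
[ 0.46008704 -0.13895376  0.23979831] 10.5167 [  7.   2. -23.   0. -65. -15.]
```

>>> jog_arm([
  {"offset": [-450, -46, 0], "roll": 1.426, "hand": 87},
  {"offset": [-450, -46, 0], "roll": 1.426, "hand": 87},
  {"offset": [-450, -46, 0], "roll": 1.426, "hand": 87},
  {"offset": [-450, -46, 0], "roll": 1.426, "hand": 87},
  {"offset": [-450, -46, 0], "roll": 1.426, "hand": 87},
  {"offset": [-450, -46, 0], "roll": 1.426, "hand": 87},
  {"offset": [-450, -46, 0], "roll": 1.426, "hand": 87},
  {"offset": [-450, -46, 0], "roll": 1.426, "hand": 87},
  {"offset": [-450, -46, 0], "roll": 1.426, "hand": 87},
  {"offset": [-450, -46, 0], "roll": 1.426, "hand": 87},
  {"offset": [-450, -46, 0], "roll": 1.426, "hand": 87},
  {"offset": [-450, -46, 0], "roll": 1.426, "hand": 87},
  {"offset": [-450, -46, 0], "roll": 1.426, "hand": 87},
  {"offset": [-450, -46, 0], "roll": 1.426, "hand": 87},
  {"offset": [-450, -46, 0], "roll": 1.426, "hand": 87},
  {"offset": [-450, -46, 0], "roll": 1.426, "hand": 87},
  {"offset": [-450, -46, 0], "roll": 1.426, "hand": 87},
  {"offset": [-450, -46, 0], "roll": 1.426, "hand": 87},
])

```text
clock: 12.02
tool_pos: [0.5694, 0.2987, 0.2379]
orientation: [180.0, 0.0, 180.0]
force: [-0.7, -0.0, 0.0]
opening: 0.087
```

```bash
python3 - <<'E'
from h import *
im,K,W=wrist("w4");o=ctrl.get_obs();print(o['tool_pos'],o['orientation'],o['clock'])
b=im[:,:,::-1].copy()
for y in(.296,.301,.306): 
  p=proj(K,W,(.6136,y,.046));print(p)
cv2.imwrite("pics/w4b.png",cv2.resize(b,(800,600),interpolation=cv2.INTER_CUBIC))
E
```

```text
[0.56945712 0.29884351 0.23786933] [1.79973189e+02 2.43353174e-02 1.79963720e+02] 12.0667
[258.62531884 206.95167078]
[262.73984727 206.9456307 ]
[266.85439965 206.93959059]
```

View pics/w4b.png

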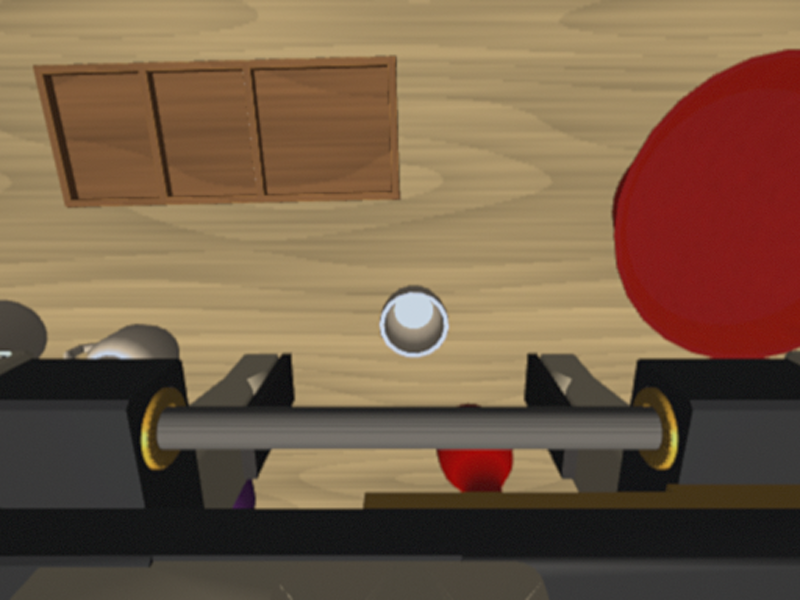

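The cup rim is centred at (414,324). All four condiment tray corners are visible: (35,67), (396,57), (399,199) and (68,207).

```bash
python3 - <<'E'
from h import *
s=np.load("pics/w4.npz");K,W=s["K"],s["T"]
f=lambda u,v,z:ray(K,W,(u*.64-.2,v*.64-.2),z)
c=f(414,324,.046);print("cup",c, "red belly",f(476,450,.035))
P=np.array([f(*q,.016)[:2] for q in((396,57),(35,67),(68,207),(399,199))]);L=(P[0]+P[3]-P[1]-P[2])/2
m=P.mean(0);y=np.arctan2(-L[0],L[1]);Y=np.array([-np.sin(y),np.cos(y)])
print(P.round(4).tolist(),m,np.linalg.norm(L),np.linalg.norm(P[0]-P[3]),np.linalg.norm(P[1]-P[2]),np.degrees(y))
for d in(.076,-.015,-.091):print(m+Y*d)
go((c[0],c[1],.026),180)
E
```

```text
cup [0.61387996 0.30345534 0.046     ] red belly [0.73483458 0.35805665 0.035     ]
[[0.4206, 0.2905], [0.4268, 0.0289], [0.5266, 0.0316], [0.5208, 0.2919]] [0.47370969 0.16071158] 0.26102044876221214 0.10024321732225984 0.09988357190228193 1.3097835230637491
[0.47197248 0.23669172]
[0.47405256 0.1457155 ]
[0.47578977 0.06973535]
offset [-44.3, 4.5, 211.9] roll -0.001
```

>>> jog_arm([
  {"offset": [-40, 4, 20], "roll": 0, "hand": 87},
  {"offset": [-44, 4, 60], "roll": 0, "hand": 87},
  {"offset": [-44, 4, 100], "roll": 0, "hand": 87},
  {"offset": [-44, 4, 140], "roll": 0, "hand": 87},
  {"offset": [-44, 4, 175], "roll": 0, "hand": 87},
  {"offset": [-44, 4, 198], "roll": 0, "hand": 87},
  {"offset": [-44, 4, 208], "roll": 0, "hand": 87},
  {"offset": [-44, 4, 211], "roll": 0, "hand": 80},
  {"offset": [-44, 4, 211], "roll": 0, "hand": 72},
  {"offset": [-44, 4, 211], "roll": 0, "hand": 64},
  {"offset": [-44, 4, 211], "roll": 0, "hand": 58},
  {"offset": [-44, 4, 211], "roll": 0, "hand": 52},
  {"offset": [-44, 4, 211], "roll": 0, "hand": 46},
  {"offset": [-44, 4, 211], "roll": 0, "hand": 42},
  {"offset": [-44, 4, 211], "roll": 0, "hand": 40},
  {"offset": [-44, 4, 211], "roll": 0, "hand": 40},
  {"offset": [-44, 4, 211], "roll": 0, "hand": 40},
])

```text
clock: 13.48
tool_pos: [0.614, 0.3041, 0.0279]
orientation: [179.9, 0.1, -180.0]
force: [-2.5, -0.2, 6.8]
opening: 0.0526
```

>>> jog_arm([
  {"offset": [0, 0, 0], "roll": 0, "hand": 40},
  {"offset": [0, 0, -4], "roll": 0, "hand": 40},
  {"offset": [0, 0, -15], "roll": 0, "hand": 40},
  {"offset": [0, 0, -40], "roll": 0, "hand": 40},
  {"offset": [0, 0, -75], "roll": 0, "hand": 40},
  {"offset": [0, 0, -110], "roll": 0, "hand": 40},
  {"offset": [0, 0, -150], "roll": 0, "hand": 40},
  {"offset": [0, 0, -190], "roll": 0, "hand": 40},
  {"offset": [0, 0, -213], "roll": 0, "hand": 40},
  {"offset": [0, 0, -213], "roll": 0, "hand": 40},
  {"offset": [0, 0, -213], "roll": 0, "hand": 40},
])

```text
clock: 14.4
tool_pos: [0.6138, 0.304, 0.2425]
orientation: [179.8, 0.2, 180.0]
force: [0.0, -0.0, -2.3]
opening: 0.0523
```

```bash
python3 - <<'E'
from h import *
print(ctrl.get_obs()['tool_pos'])
go((.4457,-.2316,.24),-98.3)
E
```

```text
[0.61384963 0.30398544 0.24253703]
offset [168.0, -535.6, 0.4] roll -1.426
```

>>> jog_arm([
  {"offset": [3, -10, 0], "roll": -0.05, "hand": 40},
  {"offset": [10, -32, 0], "roll": -0.15, "hand": 40},
  {"offset": [20, -65, 0], "roll": -0.25, "hand": 40},
  {"offset": [31, -100, 0], "roll": -0.36, "hand": 40},
  {"offset": [42, -135, 0], "roll": -0.47, "hand": 40},
  {"offset": [53, -170, 0], "roll": -0.58, "hand": 40},
  {"offset": [64, -205, 0], "roll": -0.69, "hand": 40},
  {"offset": [75, -240, 0], "roll": -0.8, "hand": 40},
  {"offset": [86, -275, 0], "roll": -0.91, "hand": 40},
  {"offset": [97, -310, 0], "roll": -1.02, "hand": 40},
  {"offset": [108, -345, 0], "roll": -1.13, "hand": 40},
  {"offset": [119, -380, 0], "roll": -1.24, "hand": 40},
  {"offset": [130, -415, 0], "roll": -1.34, "hand": 40},
  {"offset": [141, -450, 0], "roll": -1.4, "hand": 40},
  {"offset": [152, -485, 0], "roll": -1.426, "hand": 40},
  {"offset": [161, -513, 0], "roll": -1.426, "hand": 40},
  {"offset": [166, -529, 0], "roll": -1.426, "hand": 40},
  {"offset": [168, -535, 0], "roll": -1.426, "hand": 40},
  {"offset": [168, -535, 0], "roll": -1.426, "hand": 40},
  {"offset": [168, -535, 0], "roll": -1.426, "hand": 40},
])

```text
clock: 16.07
tool_pos: [0.4449, -0.2311, 0.2389]
orientation: [179.9, 0.0, -98.4]
force: [-0.2, 0.7, -0.4]
opening: 0.0523
```

```bash
python3 - <<'E'
from h import *
go((.4457,-.2316,.06),-98.3)
im,K,W=wrist("w5");print(ctrl.get_obs()['tool_pos'])
s=cams.snapshot("scene");x,y=[int(v) for v in proj(s["K"],s["cam_to_world"],(.4457,-.2,.15))]
b=cv2.resize(s["img"][:,:,::-1][y-60:y+75,x-65:x+65],(385,400),interpolation=cv2.INTER_CUBIC)
cv2.imwrite("pics/w5b.png",np.hstack([cv2.resize(im[60:340,115:395,::-1],(400,400),interpolation=cv2.INTER_CUBIC),b]))
E
```

```text
offset [0.4, -1.0, 178.9] roll -0.001
[ 0.44524837 -0.23074033  0.23902823]
```

View pics/w5b.png

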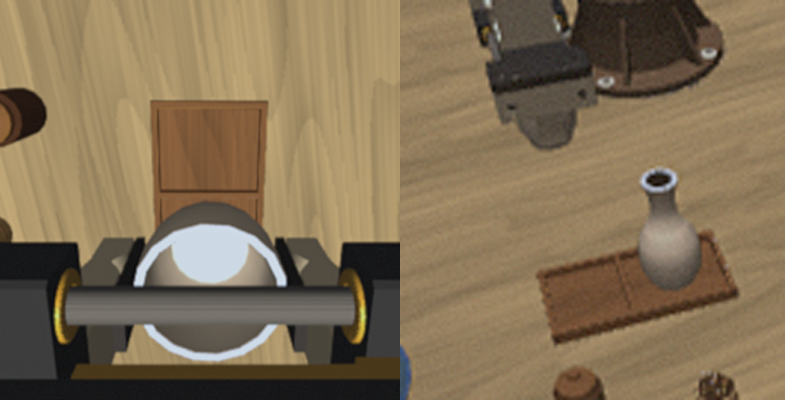

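The flask stands well inside its wide compartment. The cup is level in the jaws above the narrow one, so I'm lowering it.

>>> jog_arm([
  {"offset": [0, 0, 15], "roll": 0, "hand": 40},
  {"offset": [0, 0, 50], "roll": 0, "hand": 40},
  {"offset": [0, 0, 90], "roll": 0, "hand": 40},
  {"offset": [0, 0, 130], "roll": 0, "hand": 40},
  {"offset": [0, 0, 160], "roll": 0, "hand": 40},
  {"offset": [0, 0, 182], "roll": 0, "hand": 40},
  {"offset": [0, 0, 194], "roll": 0, "hand": 40},
  {"offset": [0, 0, 199], "roll": 0, "hand": 40},
  {"offset": [0, 0, 201], "roll": 0, "hand": 40},
  {"offset": [0, 0, 202], "roll": 0, "hand": 40},
  {"offset": [0, 0, 203], "roll": 0, "hand": 40},
  {"offset": [0, 0, 203], "roll": 0, "hand": 40},
  {"offset": [0, 0, 203], "roll": 0, "hand": 40},
  {"offset": [0, 0, 203], "roll": 0, "hand": 40},
])

```text
clock: 17.33
tool_pos: [0.4457, -0.2314, 0.0371]
orientation: [-179.9, 0.0, -98.3]
force: [0.2, 0.1, -0.5]
opening: 0.0522
```

>>> jog_arm([
  {"offset": [0, 0, 0.5], "roll": 0, "hand": 40},
  {"offset": [0, 0, 1], "roll": 0, "hand": 40},
  {"offset": [0, 0, 1], "roll": 0, "hand": 40},
  {"offset": [0, 0, 1], "roll": 0, "hand": 40},
])

```text
clock: 17.67
tool_pos: [0.4453, -0.2314, 0.0354]
orientation: [180.0, -0.0, -98.3]
force: [0.4, 0.2, -1.3]
opening: 0.0524
```

>>> jog_arm([
  {"offset": [0, 0, 0.5], "roll": 0, "hand": 40},
  {"offset": [0, 0, 1], "roll": 0, "hand": 40},
  {"offset": [0, 0, 1], "roll": 0, "hand": 40},
  {"offset": [0, 0, 1], "roll": 0, "hand": 40},
])

```text
clock: 18.0
tool_pos: [0.4453, -0.2314, 0.0344]
orientation: [180.0, 0.0, -98.3]
force: [0.1, 0.0, -1.2]
opening: 0.052
```

>>> jog_arm([
  {"offset": [0, 0, 0.5], "roll": 0, "hand": 40},
  {"offset": [0, 0, 1], "roll": 0, "hand": 40},
  {"offset": [0, 0, 1], "roll": 0, "hand": 40},
  {"offset": [0, 0, 1], "roll": 0, "hand": 40},
])

```text
clock: 18.33
tool_pos: [0.4454, -0.2314, 0.0339]
orientation: [-180.0, -0.0, -98.3]
force: [-1.4, 1.5, 5.3]
opening: 0.0523
```

Contact at 0.0339, as expected. Releasing and rising.

>>> jog_arm([
  {"offset": [0, 0, 0], "roll": 0, "hand": 54},
  {"offset": [0, 0, 0], "roll": 0, "hand": 58},
  {"offset": [0, 0, 0], "roll": 0, "hand": 64},
  {"offset": [0, 0, 0], "roll": 0, "hand": 72},
  {"offset": [0, 0, 0], "roll": 0, "hand": 80},
  {"offset": [0, 0, 0], "roll": 0, "hand": 80},
  {"offset": [0, 0, -12], "roll": 0, "hand": 80},
  {"offset": [0, 0, -35], "roll": 0, "hand": 80},
  {"offset": [0, 0, -70], "roll": 0, "hand": 80},
  {"offset": [0, 0, -110], "roll": 0, "hand": 80},
  {"offset": [0, 0, -150], "roll": 0, "hand": 80},
  {"offset": [0, 0, -190], "roll": 0, "hand": 87},
  {"offset": [0, 0, -206], "roll": 0, "hand": 87},
  {"offset": [0, 0, -206], "roll": 0, "hand": 87},
  {"offset": [0, 0, -206], "roll": 0, "hand": 87},
])

```text
clock: 19.58
tool_pos: [0.4457, -0.2313, 0.2405]
orientation: [-179.8, 0.0, -98.3]
force: [-0.0, 0.8, -1.3]
opening: 0.0869
```

```bash
python3 - <<'E'
from h import *
o=ctrl.get_obs();print(o['tool_pos'],o['clock'])
y=np.degrees(np.arctan2(.1133-.0263,.666-.6404));print("pourer axis",y)
go((.651,.02,.24),y-180)
E
```

```text
[ 0.44568578 -0.23130864  0.24054551] 19.5833
pourer axis 73.60332889070477
offset [-278.4, -166.8, 1.1] roll 0.141
```

>>> jog_arm([
  {"offset": [-278, -167, 0], "roll": 0.141, "hand": 87},
  {"offset": [-278, -167, 0], "roll": 0.141, "hand": 87},
  {"offset": [-278, -167, 0], "roll": 0.141, "hand": 87},
  {"offset": [-278, -167, 0], "roll": 0.141, "hand": 87},
  {"offset": [-278, -167, 0], "roll": 0.141, "hand": 87},
  {"offset": [-278, -167, 0], "roll": 0.141, "hand": 87},
  {"offset": [-278, -167, 0], "roll": 0.141, "hand": 87},
  {"offset": [-278, -167, 0], "roll": 0.141, "hand": 87},
  {"offset": [-278, -167, 0], "roll": 0.141, "hand": 87},
  {"offset": [-278, -167, 0], "roll": 0.141, "hand": 87},
  {"offset": [-278, -167, 0], "roll": 0.141, "hand": 87},
  {"offset": [-278, -167, 0], "roll": 0.141, "hand": 87},
])

```text
clock: 20.58
tool_pos: [0.6498, 0.0188, 0.2386]
orientation: [179.9, -0.0, -106.4]
force: [0.0, -0.6, 0.4]
opening: 0.0869
```

```bash
python3 - <<'E'
from h import *
im,K,W=wrist("w6");o=ctrl.get_obs();print(o['tool_pos'],o['orientation'],o['clock'])
cv2.imwrite("pics/w6b.png",cv2.resize(im[:,:,::-1],(800,600),interpolation=cv2.INTER_CUBIC))
E
```

```text
[0.64998614 0.01863451 0.23909036] [ 1.79960722e+02 -2.34427824e-02 -1.06441645e+02] 20.6333
```

View pics/w6b.png

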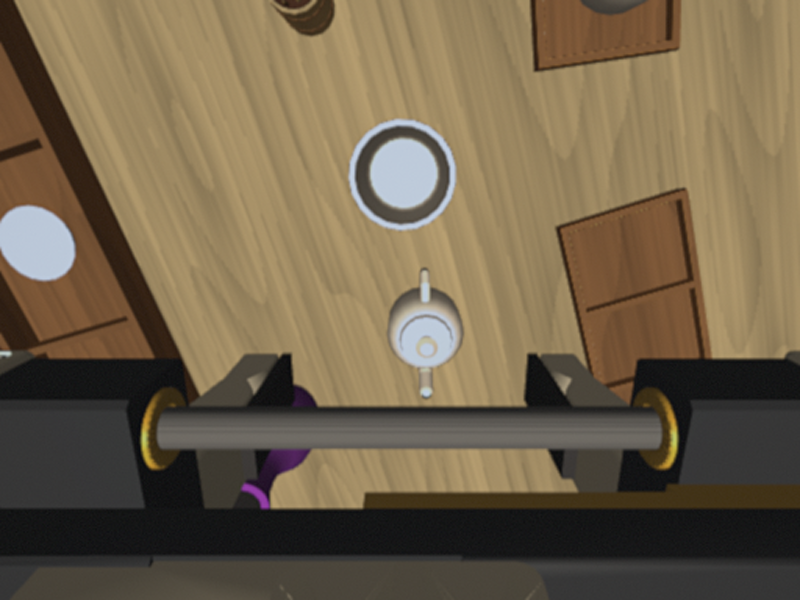

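The knob is at (427,347), and the spout (426,393) and handle (425,270) line up with the tool's x-axis, so the yaw is right.

```bash
python3 - <<'E'
from h import *
s=np.load("pics/w6.npz");K,W=s["K"],s["T"]
f=lambda u,v,z:ray(K,W,(u*.64-.2,v*.64-.2),z)
a,sp,ha=f(427,347,.081),f(426,393,.05),f(425,270,.04);print(a,sp,ha,np.linalg.norm(sp[:2]-a[:2]),np.linalg.norm(ha[:2]-a[:2]))
go((a[0],a[1],.032),-106.4)
E
```

```text
[0.65230293 0.06948384 0.081     ] [0.66631406 0.12018555 0.05      ] [0.63956912 0.02465759 0.04      ] 0.05260204100808709 0.046599815889425605
offset [-49.5, 12.0, 207.1] roll -0.001
```

>>> jog_arm([
  {"offset": [-30, 8, 0], "roll": 0, "hand": 87},
  {"offset": [-50, 12, 30], "roll": 0, "hand": 87},
  {"offset": [-50, 12, 70], "roll": 0, "hand": 87},
  {"offset": [-50, 12, 110], "roll": 0, "hand": 87},
  {"offset": [-50, 12, 145], "roll": 0, "hand": 87},
  {"offset": [-50, 12, 175], "roll": 0, "hand": 87},
  {"offset": [-50, 12, 195], "roll": 0, "hand": 87},
  {"offset": [-50, 12, 204], "roll": 0, "hand": 87},
  {"offset": [-50, 12, 207], "roll": 0, "hand": 82},
  {"offset": [-50, 12, 207], "roll": 0, "hand": 76},
  {"offset": [-50, 12, 207], "roll": 0, "hand": 70},
  {"offset": [-50, 12, 207], "roll": 0, "hand": 65},
  {"offset": [-50, 12, 207], "roll": 0, "hand": 60},
  {"offset": [-50, 12, 207], "roll": 0, "hand": 55},
  {"offset": [-50, 12, 207], "roll": 0, "hand": 50},
  {"offset": [-50, 12, 207], "roll": 0, "hand": 45},
  {"offset": [-50, 12, 207], "roll": 0, "hand": 45},
  {"offset": [-50, 12, 207], "roll": 0, "hand": 45},
  {"offset": [-50, 12, 207], "roll": 0, "hand": 45},
])

```text
clock: 22.22
tool_pos: [0.6535, 0.0712, 0.0338]
orientation: [-179.9, 0.0, -106.4]
force: [-2.7, 0.7, 7.4]
opening: 0.0592
```

>>> jog_arm([
  {"offset": [0, 0, 0], "roll": 0, "hand": 45},
  {"offset": [0, 0, -2], "roll": 0, "hand": 45},
  {"offset": [0, 0, -6], "roll": 0, "hand": 45},
  {"offset": [0, 0, -14], "roll": 0, "hand": 45},
  {"offset": [0, 0, -28], "roll": 0, "hand": 45},
  {"offset": [0, 0, -46], "roll": 0, "hand": 45},
  {"offset": [0, 0, -66], "roll": 0, "hand": 45},
  {"offset": [0, 0, -88], "roll": 0, "hand": 45},
  {"offset": [0, 0, -110], "roll": 0, "hand": 45},
  {"offset": [0, 0, -130], "roll": 0, "hand": 45},
  {"offset": [0, 0, -146], "roll": 0, "hand": 45},
  {"offset": [0, 0, -156], "roll": 0, "hand": 45},
  {"offset": [0, 0, -160], "roll": 0, "hand": 45},
  {"offset": [0, 0, -160], "roll": 0, "hand": 45},
  {"offset": [0, 0, -160], "roll": 0, "hand": 45},
])

```text
clock: 23.47
tool_pos: [0.6528, 0.0709, 0.1916]
orientation: [179.9, -0.0, -106.4]
force: [-0.2, -0.8, -3.0]
opening: 0.0597
```

```bash
python3 - <<'E'
from h import *
o=ctrl.get_obs();print(o['tool_pos'],o['force'],o['opening'])
im,K,W=wrist("w7")
cv2.imwrite("pics/w7b.png",im[60:340,115:395,::-1])
go((.472,.2367,.19),-88.7)
E
```

```text
[0.65277763 0.07088569 0.19156882] [-0.24474298 -0.84377477 -3.03877198] 0.05965758222322302
offset [-108.2, 220.1, 1.4] roll -0.309
```

View pics/w7b.png

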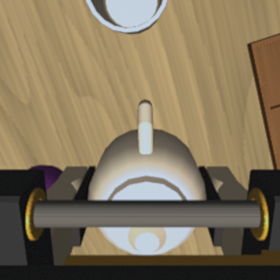

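The pourer is held squarely and level (3 N). Carrying it to the wide compartment.

>>> jog_arm([
  {"offset": [-3, 6, 0], "roll": -0.02, "hand": 45},
  {"offset": [-10, 20, 0], "roll": -0.05, "hand": 45},
  {"offset": [-20, 41, 0], "roll": -0.08, "hand": 45},
  {"offset": [-32, 65, 0], "roll": -0.11, "hand": 45},
  {"offset": [-44, 90, 0], "roll": -0.14, "hand": 45},
  {"offset": [-56, 115, 0], "roll": -0.17, "hand": 45},
  {"offset": [-68, 140, 0], "roll": -0.2, "hand": 45},
  {"offset": [-80, 164, 0], "roll": -0.23, "hand": 45},
  {"offset": [-91, 186, 0], "roll": -0.26, "hand": 45},
  {"offset": [-100, 203, 0], "roll": -0.29, "hand": 45},
  {"offset": [-106, 215, 0], "roll": -0.309, "hand": 45},
  {"offset": [-108, 220, 0], "roll": -0.309, "hand": 45},
  {"offset": [-108, 220, 0], "roll": -0.309, "hand": 45},
  {"offset": [-108, 220, 0], "roll": -0.309, "hand": 45},
])

```text
clock: 24.68
tool_pos: [0.4723, 0.2367, 0.1923]
orientation: [180.0, -0.0, -88.6]
force: [0.2, 0.4, -2.1]
opening: 0.0595
```

>>> jog_arm([
  {"offset": [0, 0, 6], "roll": 0, "hand": 45},
  {"offset": [0, 0, 20], "roll": 0, "hand": 45},
  {"offset": [0, 0, 40], "roll": 0, "hand": 45},
  {"offset": [0, 0, 62], "roll": 0, "hand": 45},
  {"offset": [0, 0, 84], "roll": 0, "hand": 45},
  {"offset": [0, 0, 106], "roll": 0, "hand": 45},
  {"offset": [0, 0, 124], "roll": 0, "hand": 45},
  {"offset": [0, 0, 136], "roll": 0, "hand": 45},
  {"offset": [0, 0, 143], "roll": 0, "hand": 45},
  {"offset": [0, 0, 147], "roll": 0, "hand": 45},
  {"offset": [0, 0, 149], "roll": 0, "hand": 45},
  {"offset": [0, 0, 150], "roll": 0, "hand": 45},
  {"offset": [0, 0, 150], "roll": 0, "hand": 45},
  {"offset": [0, 0, 150], "roll": 0, "hand": 45},
  {"offset": [0, 0, 150], "roll": 0, "hand": 45},
])

```text
clock: 25.93
tool_pos: [0.473, 0.2369, 0.0431]
orientation: [-179.9, 0.1, -88.7]
force: [0.3, -0.2, -2.6]
opening: 0.0591
```

>>> jog_arm([
  {"offset": [0, 0, 0.6], "roll": 0, "hand": 45},
  {"offset": [0, 0, 1.2], "roll": 0, "hand": 45},
  {"offset": [0, 0, 1.8], "roll": 0, "hand": 45},
  {"offset": [0, 0, 2.0], "roll": 0, "hand": 45},
  {"offset": [0, 0, 2.0], "roll": 0, "hand": 45},
  {"offset": [0, 0, 2.0], "roll": 0, "hand": 45},
])

```text
clock: 26.43
tool_pos: [0.4727, 0.2366, 0.0404]
orientation: [180.0, -0.0, -88.7]
force: [-0.5, -0.1, -3.4]
opening: 0.0595
```

>>> jog_arm([
  {"offset": [0, 0, 0.5], "roll": 0, "hand": 45},
  {"offset": [0, 0, 1], "roll": 0, "hand": 45},
  {"offset": [0, 0, 1], "roll": 0, "hand": 45},
  {"offset": [0, 0, 1], "roll": 0, "hand": 45},
])

```text
clock: 26.77
tool_pos: [0.4728, 0.2367, 0.0397]
orientation: [-180.0, 0.0, -88.7]
force: [-3.1, -0.5, 5.2]
opening: 0.0595
```

>>> jog_arm([
  {"offset": [0, 0, 0], "roll": 0, "hand": 61},
  {"offset": [0, 0, 0], "roll": 0, "hand": 64},
  {"offset": [0, 0, 0], "roll": 0, "hand": 70},
  {"offset": [0, 0, 0], "roll": 0, "hand": 78},
  {"offset": [0, 0, 0], "roll": 0, "hand": 87},
  {"offset": [0, 0, 0], "roll": 0, "hand": 87},
  {"offset": [0, 0, -6], "roll": 0, "hand": 87},
  {"offset": [0, 0, -25], "roll": 0, "hand": 87},
  {"offset": [0, 0, -60], "roll": 0, "hand": 87},
  {"offset": [0, 0, -100], "roll": 0, "hand": 87},
  {"offset": [0, 0, -140], "roll": 0, "hand": 87},
  {"offset": [0, 0, -180], "roll": 0, "hand": 87},
  {"offset": [0, 0, -200], "roll": 0, "hand": 87},
  {"offset": [0, 0, -200], "roll": 0, "hand": 87},
  {"offset": [0, 0, -200], "roll": 0, "hand": 87},
])

```text
clock: 28.02
tool_pos: [0.4731, 0.237, 0.2414]
orientation: [-179.9, 0.2, -88.7]
force: [-0.3, -0.2, -0.7]
opening: 0.0869
```

```bash
python3 - <<'E'
from h import *
o=ctrl.get_obs();print(o['tool_pos'],o['clock'])
go((.65,-.235,.24),-90)
E
```

```text
[0.47305026 0.23701512 0.24143688] 28.0167
offset [476.0, -166.1, 0.5] roll 0.023
```

>>> jog_arm([
  {"offset": [476, -166, 0], "roll": 0.023, "hand": 87},
  {"offset": [476, -166, 0], "roll": 0.023, "hand": 87},
  {"offset": [476, -166, 0], "roll": 0.023, "hand": 87},
  {"offset": [476, -166, 0], "roll": 0.023, "hand": 87},
  {"offset": [476, -166, 0], "roll": 0.023, "hand": 87},
  {"offset": [476, -166, 0], "roll": 0.023, "hand": 87},
  {"offset": [476, -166, 0], "roll": 0.023, "hand": 87},
  {"offset": [476, -166, 0], "roll": 0.023, "hand": 87},
  {"offset": [476, -166, 0], "roll": 0.023, "hand": 87},
  {"offset": [476, -166, 0], "roll": 0.023, "hand": 87},
  {"offset": [476, -166, 0], "roll": 0.023, "hand": 87},
  {"offset": [476, -166, 0], "roll": 0.023, "hand": 87},
  {"offset": [476, -166, 0], "roll": 0.023, "hand": 87},
  {"offset": [476, -166, 0], "roll": 0.023, "hand": 87},
  {"offset": [476, -166, 0], "roll": 0.023, "hand": 87},
  {"offset": [476, -166, 0], "roll": 0.023, "hand": 87},
  {"offset": [476, -166, 0], "roll": 0.023, "hand": 87},
])

```text
clock: 29.43
tool_pos: [0.6494, -0.234, 0.2395]
orientation: [180.0, 0.0, -89.9]
force: [0.0, 1.0, 0.8]
opening: 0.0871
```

```bash
python3 - <<'E'
from h import *
im,K,W=wrist("w8");o=ctrl.get_obs();print(o['tool_pos'],o['orientation'],o['clock'])
cv2.imwrite("pics/w8b.png",cv2.resize(im[:,:,::-1],(800,600),interpolation=cv2.INTER_CUBIC))
E
```

```text
[ 0.64950784 -0.23401544  0.23980809] [-1.79980120e+02  7.23392300e-03 -8.99019203e+01] 29.4833
```

View pics/w8b.png

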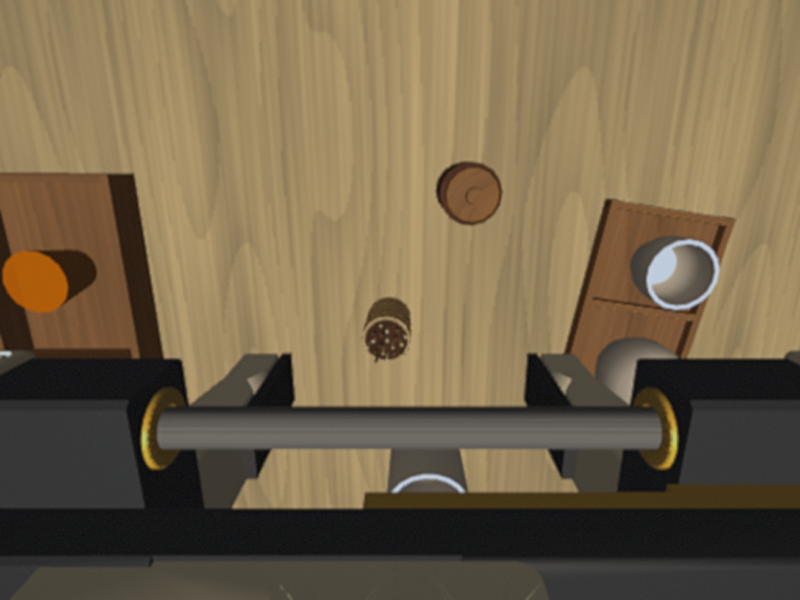

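The cup stands in its narrow compartment. The toothpick holder's rim is centred at about (388,336) and the jar's top at about (473,194).

```bash
python3 - <<'E'
from h import *
s=np.load("pics/w8.npz");K,W=s["K"],s["T"]
f=lambda u,v,z:ray(K,W,(u*.64-.2,v*.64-.2),z)
t=f(388,336,.055);print("tooth",t,"ends",f(388,342,.066),"jar",f(474,195,.079),f(470,193,.058))
go((t[0],t[1],.03),-90)
E
```

```text
tooth [ 0.66673137 -0.1828576   0.055     ] ends [ 0.66624641 -0.18231067  0.066     ] jar [ 0.60838108 -0.29008738  0.079     ] [ 0.60834309 -0.29008499  0.058     ]
offset [-51.1, -17.2, 209.8] roll 0.002
```

>>> jog_arm([
  {"offset": [-30, -12, 0], "roll": 0, "hand": 87},
  {"offset": [-51, -17, 20], "roll": 0, "hand": 87},
  {"offset": [-51, -17, 60], "roll": 0, "hand": 87},
  {"offset": [-51, -17, 100], "roll": 0, "hand": 87},
  {"offset": [-51, -17, 140], "roll": 0, "hand": 87},
  {"offset": [-51, -17, 175], "roll": 0, "hand": 87},
  {"offset": [-51, -17, 198], "roll": 0, "hand": 87},
  {"offset": [-51, -17, 207], "roll": 0, "hand": 82},
  {"offset": [-51, -17, 209], "roll": 0, "hand": 74},
  {"offset": [-51, -17, 209], "roll": 0, "hand": 64},
  {"offset": [-51, -17, 209], "roll": 0, "hand": 56},
  {"offset": [-51, -17, 209], "roll": 0, "hand": 48},
  {"offset": [-51, -17, 209], "roll": 0, "hand": 42},
  {"offset": [-51, -17, 209], "roll": 0, "hand": 36},
  {"offset": [-51, -17, 209], "roll": 0, "hand": 30},
  {"offset": [-51, -17, 209], "roll": 0, "hand": 26},
  {"offset": [-51, -17, 209], "roll": 0, "hand": 26},
  {"offset": [-51, -17, 209], "roll": 0, "hand": 26},
  {"offset": [-51, -17, 209], "roll": 0, "hand": 26},
])

```text
clock: 31.07
tool_pos: [0.6669, -0.1845, 0.0311]
orientation: [-180.0, -0.0, -90.0]
force: [-1.4, 0.7, 5.7]
opening: 0.0371
```

>>> jog_arm([
  {"offset": [0, 0, 0], "roll": 0, "hand": 26},
  {"offset": [0, 0, -4], "roll": 0, "hand": 26},
  {"offset": [0, 0, -15], "roll": 0, "hand": 26},
  {"offset": [0, 0, -40], "roll": 0, "hand": 26},
  {"offset": [0, 0, -75], "roll": 0, "hand": 26},
  {"offset": [0, 0, -110], "roll": 0, "hand": 26},
  {"offset": [0, 0, -145], "roll": 0, "hand": 26},
  {"offset": [0, 0, -175], "roll": 0, "hand": 26},
  {"offset": [0, 0, -190], "roll": 0, "hand": 26},
  {"offset": [0, 0, -190], "roll": 0, "hand": 26},
  {"offset": [0, 0, -190], "roll": 0, "hand": 26},
])

```text
clock: 31.98
tool_pos: [0.6669, -0.1844, 0.2222]
orientation: [-179.8, 0.0, -90.0]
force: [0.5, -0.0, -0.2]
opening: 0.0377
```

```bash
python3 - <<'E'
from h import *
o=ctrl.get_obs();print(o['tool_pos'],o['clock'])
go((.474,.1457,.22),-88.7)
E
```

```text
[ 0.66689676 -0.18438778  0.2221789 ] 31.9833
offset [-330.1, 193.0, 1.8] roll -0.023
```

>>> jog_arm([
  {"offset": [-10, 6, 0], "roll": 0, "hand": 26},
  {"offset": [-30, 18, 0], "roll": 0, "hand": 26},
  {"offset": [-60, 35, 0], "roll": 0, "hand": 26},
  {"offset": [-90, 53, 0], "roll": 0, "hand": 26},
  {"offset": [-120, 70, 0], "roll": 0, "hand": 26},
  {"offset": [-150, 88, 0], "roll": 0, "hand": 26},
  {"offset": [-180, 105, 0], "roll": -0.01, "hand": 26},
  {"offset": [-210, 123, 0], "roll": -0.02, "hand": 26},
  {"offset": [-240, 140, 0], "roll": -0.023, "hand": 26},
  {"offset": [-270, 158, 0], "roll": -0.023, "hand": 26},
  {"offset": [-300, 175, 0], "roll": -0.023, "hand": 26},
  {"offset": [-318, 186, 0], "roll": -0.023, "hand": 26},
  {"offset": [-327, 191, 0], "roll": -0.023, "hand": 26},
  {"offset": [-330, 193, 0], "roll": -0.023, "hand": 26},
  {"offset": [-330, 193, 0], "roll": -0.023, "hand": 26},
  {"offset": [-330, 193, 0], "roll": -0.023, "hand": 26},
])

```text
clock: 33.32
tool_pos: [0.4735, 0.145, 0.2199]
orientation: [180.0, -0.0, -88.7]
force: [0.7, -0.2, -1.0]
opening: 0.0374
```

```bash
python3 - <<'E'
from h import *
im,K,W=wrist("w9");o=ctrl.get_obs();print(o['tool_pos'],o['orientation'],o['clock'])
cv2.imwrite("pics/w9b.png",cv2.resize(im[:,:,::-1],(800,600),interpolation=cv2.INTER_CUBIC))
E
```

```text
[0.47379965 0.14480163 0.22002535] [ 1.79961301e+02 -3.76386536e-02 -8.87218438e+01] 33.3667
```

View pics/w9b.png

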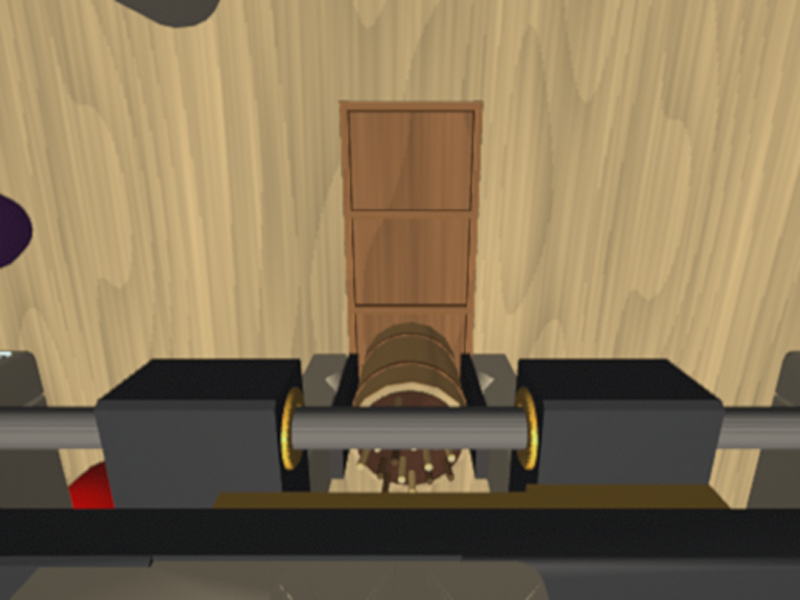

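The tray is seen square-on. The middle compartment spans rows 213–304 at columns 352–470, and I'll check its centre.

```bash
python3 - <<'E'
from h import *
s=np.load("pics/w9.npz");K,W=s["K"],s["T"]
f=lambda u,v,z:ray(K,W,(u*.64-.2,v*.64-.2),z)[:2]
P=np.array([f(*q,.016) for q in((351,214),(473,213),(468,305),(355,306))]);print(P.round(4).tolist(),P.mean(0))
E=np.array([f(*q,.016) for q in((341,102),(482,101))]);m=E.mean(0);print(E,"end->mid,end",m+np.array([-.023,1])*.117,m+np.array([-.023,1])*.041)
E
```

```text
[[0.5192, 0.1066], [0.4276, 0.1038], [0.4271, 0.1761], [0.517, 0.1789]] [0.47272899 0.14132974]
[[0.52517388 0.02878927]
 [0.42604258 0.02595295]] end->mid,end [0.47291723 0.14437111] [0.47466523 0.06837111]
```

>>> jog_arm([
  {"offset": [2.5, 0.5, 10], "roll": 0, "hand": 26},
  {"offset": [2.5, 0.5, 35], "roll": 0, "hand": 26},
  {"offset": [2.5, 0.5, 70], "roll": 0, "hand": 26},
  {"offset": [2.5, 0.5, 105], "roll": 0, "hand": 26},
  {"offset": [2.5, 0.5, 135], "roll": 0, "hand": 26},
  {"offset": [2.5, 0.5, 158], "roll": 0, "hand": 26},
  {"offset": [2.5, 0.5, 172], "roll": 0, "hand": 26},
  {"offset": [2.5, 0.5, 178], "roll": 0, "hand": 26},
  {"offset": [2.5, 0.5, 180], "roll": 0, "hand": 26},
  {"offset": [2.5, 0.5, 180.6], "roll": 0, "hand": 26},
  {"offset": [2.5, 0.5, 181.2], "roll": 0, "hand": 26},
  {"offset": [2.5, 0.5, 181.2], "roll": 0, "hand": 26},
  {"offset": [2.5, 0.5, 181.2], "roll": 0, "hand": 26},
])

```text
clock: 34.45
tool_pos: [0.4737, 0.1434, 0.0402]
orientation: [-179.9, 0.1, -88.7]
force: [0.2, -0.1, -0.7]
opening: 0.0376
```

>>> jog_arm([
  {"offset": [0, 0, 0.5], "roll": 0, "hand": 26},
  {"offset": [0, 0, 1], "roll": 0, "hand": 26},
  {"offset": [0, 0, 1], "roll": 0, "hand": 26},
  {"offset": [0, 0, 1], "roll": 0, "hand": 26},
])

```text
clock: 34.78
tool_pos: [0.4732, 0.1431, 0.0384]
orientation: [-180.0, 0.0, -88.7]
force: [-0.1, 0.7, -0.2]
opening: 0.0375
```

>>> jog_arm([
  {"offset": [0, 0, 0.5], "roll": 0, "hand": 26},
  {"offset": [0, 0, 1], "roll": 0, "hand": 26},
  {"offset": [0, 0, 1], "roll": 0, "hand": 26},
  {"offset": [0, 0, 1], "roll": 0, "hand": 26},
])

```text
clock: 35.12
tool_pos: [0.4731, 0.143, 0.0372]
orientation: [180.0, -0.0, -88.7]
force: [-0.0, 0.6, -1.8]
opening: 0.0375
```

>>> jog_arm([
  {"offset": [0, 0, 0.3], "roll": 0, "hand": 26},
  {"offset": [0, 0, 0.6], "roll": 0, "hand": 26},
  {"offset": [0, 0, 0.6], "roll": 0, "hand": 26},
  {"offset": [0, 0, 0.6], "roll": 0, "hand": 26},
])

```text
clock: 35.45
tool_pos: [0.4732, 0.1431, 0.037]
orientation: [-180.0, -0.0, -88.7]
force: [-1.9, -0.1, 5.5]
opening: 0.0373
```

>>> jog_arm([
  {"offset": [0, 0, 0], "roll": 0, "hand": 39},
  {"offset": [0, 0, 0], "roll": 0, "hand": 44},
  {"offset": [0, 0, 0], "roll": 0, "hand": 52},
  {"offset": [0, 0, 0], "roll": 0, "hand": 62},
  {"offset": [0, 0, 0], "roll": 0, "hand": 72},
  {"offset": [0, 0, 0], "roll": 0, "hand": 76},
  {"offset": [0, 0, -6], "roll": 0, "hand": 76},
  {"offset": [0, 0, -25], "roll": 0, "hand": 76},
  {"offset": [0, 0, -60], "roll": 0, "hand": 76},
  {"offset": [0, 0, -100], "roll": 0, "hand": 76},
  {"offset": [0, 0, -140], "roll": 0, "hand": 80},
  {"offset": [0, 0, -180], "roll": 0, "hand": 87},
  {"offset": [0, 0, -203], "roll": 0, "hand": 87},
  {"offset": [0, 0, -203], "roll": 0, "hand": 87},
  {"offset": [0, 0, -203], "roll": 0, "hand": 87},
])

```text
clock: 36.7
tool_pos: [0.4736, 0.1435, 0.2418]
orientation: [-179.8, 0.2, -88.7]
force: [0.5, 0.0, -1.0]
opening: 0.0868
```

```bash
python3 - <<'E'
from h import *
o=ctrl.get_obs();print(o['tool_pos'],o['clock'])
go((.6075,-.290,.24),-90)
E
```

```text
[0.47364239 0.14347987 0.24179869] 36.7
offset [436.5, -123.8, 1.1] roll 0.023
```

>>> jog_arm([
  {"offset": [436, -124, 0], "roll": 0.023, "hand": 87},
  {"offset": [436, -124, 0], "roll": 0.023, "hand": 87},
  {"offset": [436, -124, 0], "roll": 0.023, "hand": 87},
  {"offset": [436, -124, 0], "roll": 0.023, "hand": 87},
  {"offset": [436, -124, 0], "roll": 0.023, "hand": 87},
  {"offset": [436, -124, 0], "roll": 0.023, "hand": 87},
  {"offset": [436, -124, 0], "roll": 0.023, "hand": 87},
  {"offset": [436, -124, 0], "roll": 0.023, "hand": 87},
  {"offset": [436, -124, 0], "roll": 0.023, "hand": 87},
  {"offset": [436, -124, 0], "roll": 0.023, "hand": 87},
  {"offset": [436, -124, 0], "roll": 0.023, "hand": 87},
  {"offset": [436, -124, 0], "roll": 0.023, "hand": 87},
  {"offset": [436, -124, 0], "roll": 0.023, "hand": 87},
  {"offset": [436, -124, 0], "roll": 0.023, "hand": 87},
  {"offset": [436, -124, 0], "roll": 0.023, "hand": 87},
  {"offset": [436, -124, 0], "roll": 0.023, "hand": 87},
])

```text
clock: 38.03
tool_pos: [0.6071, -0.2888, 0.2398]
orientation: [180.0, 0.0, -89.9]
force: [-0.2, 0.4, -0.1]
opening: 0.0867
```

>>> jog_arm([
  {"offset": [1, 0, 20], "roll": 0, "hand": 87},
  {"offset": [1, 0, 60], "roll": 0, "hand": 87},
  {"offset": [1, 0, 100], "roll": 0, "hand": 87},
  {"offset": [1, 0, 140], "roll": 0, "hand": 87},
  {"offset": [1, 0, 175], "roll": 0, "hand": 87},
  {"offset": [1, 0, 197], "roll": 0, "hand": 87},
  {"offset": [1, 0, 206], "roll": 0, "hand": 85},
  {"offset": [1, 0, 208], "roll": 0, "hand": 76},
  {"offset": [1, 0, 208], "roll": 0, "hand": 66},
  {"offset": [1, 0, 208], "roll": 0, "hand": 58},
  {"offset": [1, 0, 208], "roll": 0, "hand": 50},
  {"offset": [1, 0, 208], "roll": 0, "hand": 44},
  {"offset": [1, 0, 208], "roll": 0, "hand": 38},
  {"offset": [1, 0, 208], "roll": 0, "hand": 32},
  {"offset": [1, 0, 208], "roll": 0, "hand": 32},
  {"offset": [1, 0, 208], "roll": 0, "hand": 32},
  {"offset": [1, 0, 208], "roll": 0, "hand": 32},
])

```text
clock: 39.45
tool_pos: [0.6074, -0.2911, 0.0325]
orientation: [-180.0, -0.0, -90.0]
force: [-2.2, 1.6, 5.9]
opening: 0.0434
```

>>> jog_arm([
  {"offset": [0, 0, 0], "roll": 0, "hand": 32},
  {"offset": [0, 0, -4], "roll": 0, "hand": 32},
  {"offset": [0, 0, -15], "roll": 0, "hand": 32},
  {"offset": [0, 0, -40], "roll": 0, "hand": 32},
  {"offset": [0, 0, -75], "roll": 0, "hand": 32},
  {"offset": [0, 0, -110], "roll": 0, "hand": 32},
  {"offset": [0, 0, -145], "roll": 0, "hand": 32},
  {"offset": [0, 0, -180], "roll": 0, "hand": 32},
  {"offset": [0, 0, -205], "roll": 0, "hand": 32},
  {"offset": [0, 0, -208], "roll": 0, "hand": 32},
  {"offset": [0, 0, -208], "roll": 0, "hand": 32},
])

```text
clock: 40.37
tool_pos: [0.608, -0.2912, 0.2428]
orientation: [-179.7, -0.1, -90.0]
force: [-0.0, 1.0, -0.3]
opening: 0.0434
```

```bash
python3 - <<'E'
from h import *
o=ctrl.get_obs();print(o['tool_pos'],o['clock'])
go((.475,.069,.24),-88.7)
E
```

```text
[ 0.6079653  -0.29121889  0.24283389] 40.3667
offset [-360.2, 133.0, 1.9] roll -0.023
```

>>> jog_arm([
  {"offset": [-10, 4, 0], "roll": 0, "hand": 32},
  {"offset": [-30, 11, 0], "roll": 0, "hand": 32},
  {"offset": [-60, 22, 0], "roll": 0, "hand": 32},
  {"offset": [-92, 34, 0], "roll": 0, "hand": 32},
  {"offset": [-124, 46, 0], "roll": 0, "hand": 32},
  {"offset": [-156, 58, 0], "roll": 0, "hand": 32},
  {"offset": [-188, 70, 0], "roll": 0, "hand": 32},
  {"offset": [-220, 81, 0], "roll": -0.01, "hand": 32},
  {"offset": [-252, 93, 0], "roll": -0.02, "hand": 32},
  {"offset": [-284, 105, 0], "roll": -0.023, "hand": 32},
  {"offset": [-316, 117, 0], "roll": -0.023, "hand": 32},
  {"offset": [-340, 126, 0], "roll": -0.023, "hand": 32},
  {"offset": [-354, 131, 0], "roll": -0.023, "hand": 32},
  {"offset": [-359, 133, 0], "roll": -0.023, "hand": 32},
  {"offset": [-359, 133, 0], "roll": -0.023, "hand": 32},
  {"offset": [-359, 133, 0], "roll": -0.023, "hand": 32},
])

```text
clock: 41.7
tool_pos: [0.4736, 0.0678, 0.2388]
orientation: [179.9, -0.0, -88.6]
force: [-0.9, -0.3, -0.8]
opening: 0.0432
```

```bash
python3 - <<'E'
from h import *
im,K,W=wrist("w10");o=ctrl.get_obs();print(o['tool_pos'],o['orientation'],o['clock'])
cv2.imwrite("pics/w10b.png",cv2.resize(im[:,:,::-1],(800,600),interpolation=cv2.INTER_CUBIC)[:500])
E
```

```text
[0.47389708 0.06747005 0.23899664] [ 1.79933557e+02 -3.74919937e-02 -8.86858350e+01] 41.75
```

View pics/w10b.png

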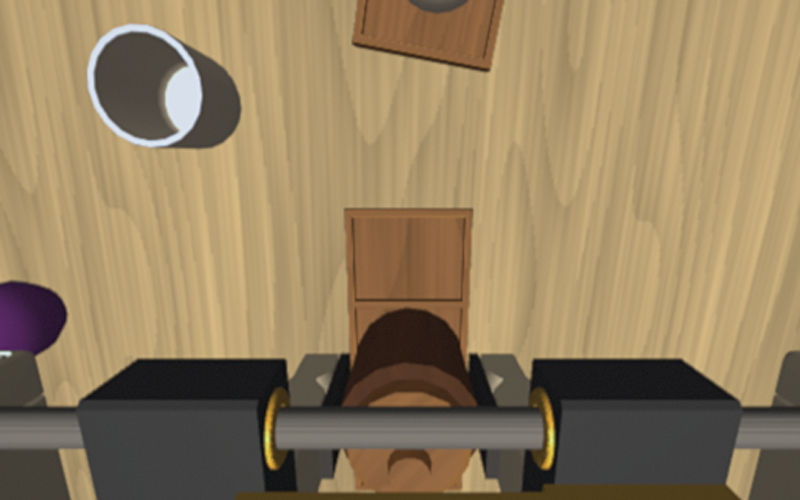

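The end compartment is straight below the jar, with the tray's corners at (345,209) and (473,209). Lowering.

>>> jog_arm([
  {"offset": [-1, -1, 12], "roll": 0, "hand": 32},
  {"offset": [-1, -1, 45], "roll": 0, "hand": 32},
  {"offset": [-1, -1, 85], "roll": 0, "hand": 32},
  {"offset": [-1, -1, 120], "roll": 0, "hand": 32},
  {"offset": [-1, -1, 152], "roll": 0, "hand": 32},
  {"offset": [-1, -1, 176], "roll": 0, "hand": 32},
  {"offset": [-1, -1, 190], "roll": 0, "hand": 32},
  {"offset": [-1, -1, 196], "roll": 0, "hand": 32},
  {"offset": [-1, -1, 198], "roll": 0, "hand": 32},
  {"offset": [-1, -1, 199], "roll": 0, "hand": 32},
  {"offset": [-1, -1, 199], "roll": 0, "hand": 32},
  {"offset": [-1, -1, 199], "roll": 0, "hand": 32},
])

```text
clock: 42.75
tool_pos: [0.4759, 0.0693, 0.0416]
orientation: [-179.9, 0.0, -88.7]
force: [-0.1, -0.6, -0.4]
opening: 0.0435
```

>>> jog_arm([
  {"offset": [0, 0, 0.5], "roll": 0, "hand": 32},
  {"offset": [0, 0, 1], "roll": 0, "hand": 32},
  {"offset": [0, 0, 1], "roll": 0, "hand": 32},
  {"offset": [0, 0, 1], "roll": 0, "hand": 32},
])

```text
clock: 43.08
tool_pos: [0.4752, 0.0692, 0.0399]
orientation: [-180.0, 0.0, -88.7]
force: [0.2, 0.6, -1.7]
opening: 0.0436
```

>>> jog_arm([
  {"offset": [0, 0, 0.5], "roll": 0, "hand": 32},
  {"offset": [0, 0, 0.9], "roll": 0, "hand": 32},
  {"offset": [0, 0, 0.9], "roll": 0, "hand": 32},
  {"offset": [0, 0, 0.9], "roll": 0, "hand": 32},
])

```text
clock: 43.42
tool_pos: [0.4751, 0.0691, 0.0387]
orientation: [180.0, -0.0, -88.7]
force: [-0.5, -0.1, -1.0]
opening: 0.0438
```

>>> jog_arm([
  {"offset": [0, 0, 0.3], "roll": 0, "hand": 32},
  {"offset": [0, 0, 0.6], "roll": 0, "hand": 32},
  {"offset": [0, 0, 0.6], "roll": 0, "hand": 32},
  {"offset": [0, 0, 0.6], "roll": 0, "hand": 32},
])

```text
clock: 43.75
tool_pos: [0.4752, 0.069, 0.0384]
orientation: [-180.0, 0.0, -88.7]
force: [-2.9, -0.1, 4.6]
opening: 0.0433
```

Contact. Releasing and clearing the scene for a final check.

>>> jog_arm([
  {"offset": [0, 0, 0], "roll": 0, "hand": 45},
  {"offset": [0, 0, 0], "roll": 0, "hand": 50},
  {"offset": [0, 0, 0], "roll": 0, "hand": 58},
  {"offset": [0, 0, 0], "roll": 0, "hand": 68},
  {"offset": [0, 0, 0], "roll": 0, "hand": 78},
  {"offset": [0, 0, 0], "roll": 0, "hand": 78},
  {"offset": [0, 0, -6], "roll": 0, "hand": 78},
  {"offset": [0, 0, -25], "roll": 0, "hand": 78},
  {"offset": [0, 0, -60], "roll": 0, "hand": 78},
  {"offset": [0, 0, -100], "roll": 0, "hand": 80},
  {"offset": [0, 0, -140], "roll": 0, "hand": 80},
  {"offset": [0, 0, -180], "roll": 0, "hand": 80},
  {"offset": [0, 0, -220], "roll": 0, "hand": 80},
  {"offset": [0, 0, -250], "roll": 0, "hand": 80},
  {"offset": [0, 0, -250], "roll": 0, "hand": 80},
])

```text
clock: 45.0
tool_pos: [0.4778, 0.0696, 0.2958]
orientation: [-179.4, 0.2, -88.6]
force: [0.7, 0.7, 1.0]
opening: 0.0802
```

>>> jog_arm([
  {"offset": [400, 60, 0], "roll": 0, "hand": 80},
  {"offset": [400, 60, 0], "roll": 0, "hand": 80},
  {"offset": [400, 60, 0], "roll": 0, "hand": 80},
  {"offset": [400, 60, 0], "roll": 0, "hand": 80},
  {"offset": [400, 60, 0], "roll": 0, "hand": 80},
  {"offset": [400, 60, 0], "roll": 0, "hand": 80},
  {"offset": [400, 60, 0], "roll": 0, "hand": 80},
  {"offset": [400, 60, 0], "roll": 0, "hand": 80},
  {"offset": [400, 60, 0], "roll": 0, "hand": 80},
  {"offset": [400, 60, 0], "roll": 0, "hand": 80},
  {"offset": [400, 60, 0], "roll": 0, "hand": 80},
  {"offset": [400, 60, 0], "roll": 0, "hand": 80},
  {"offset": [400, 60, 0], "roll": 0, "hand": 80},
  {"offset": [400, 60, 0], "roll": 0, "hand": 80},
])

```text
clock: 46.17
tool_pos: [0.4244, -0.3315, 0.2884]
orientation: [-180.0, 0.0, -88.6]
force: [0.4, 0.5, -0.2]
opening: 0.0797
```

```bash
python3 - <<'E'
from h import *
print(ctrl.get_obs()['tool_pos'],ctrl.get_obs()['clock'])
a=cams.snapshot("top")["img"][165:265,100:420,::-1];b=cams.snapshot("scene")["img"][110:280,20:410,::-1]
cv2.imwrite("pics/fin.png",np.vstack([cv2.resize(a,(800,250),interpolation=cv2.INTER_CUBIC),cv2.resize(b,(800,349),interpolation=cv2.INTER_CUBIC)]))
E
```

```text
[ 0.42439614 -0.33146521  0.28835746] 46.1667
```

View pics/fin.png

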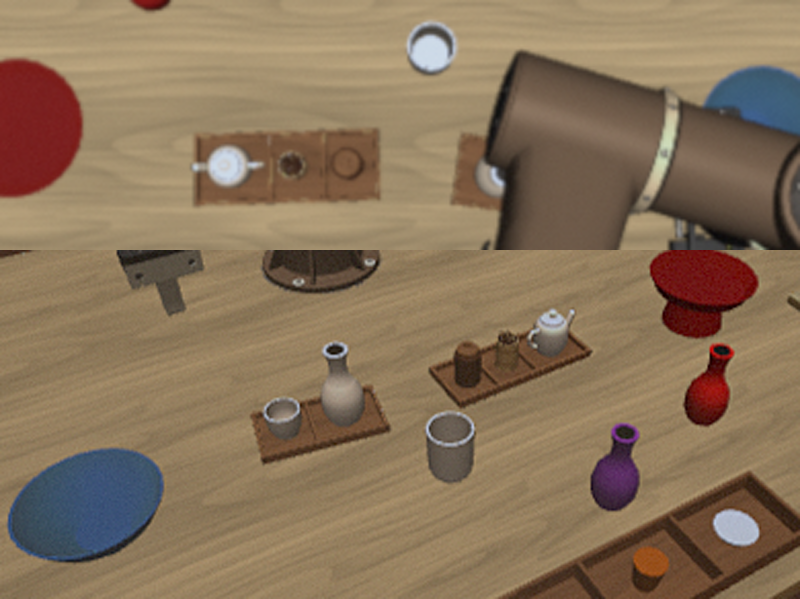

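All five stand upright in their own compartments. The tea cup, both bowls and the lookalike flasks haven't moved, and the robot is clear of everything. Handing the job in.

```bash
python3 -c "
from plant import order
print(order.close_job())"
```

```text
the job is handed in; nothing more can be done
None
```

Both trays are made up and the job is handed in, at about 46 s on the robot's clock. I worked in the order you gave:
- **Sake tray:** the white flask stands in the wide compartment and the small sake cup in the narrow one.
- **Condiment tray:** the pourer stands in the wide compartment, the toothpick holder in the middle and the spice jar at the far end.

The flask and pourer stayed upright. I lowered each thing in small steps and let go only once the wrist force showed it was standing on the floor (about 5 N; for the flask, its weight coming off the wrist).

In the final pictures all five stand upright in their compartments. The tea cup, both bowls and the purple and red flasks look unmoved, and the gripper is clear of everything. The arm hid most of the sake tray from the top camera, so that tray is confirmed only by the scene camera.

Two readings disagreed with what I expected. The top camera put things about 3–4 mm nearer in x than the wrist camera, so I used the wrist values. The jaws also read 32 mm on the flask's 26–29 mm neck, but the hold was firm and level.

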